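# Refill the detergent-tablet dispenser in the laundry room

### The job

Refill the tablet dispenser: slide its blue cover rail open, load every detergent strip that lies on the black mat into the channel, one behind the other against the red spring follower, each lying flat on the channel floor behind the step. Then slide the rail fully shut, swing the latch's wire bail over so that it drops behind the keeper post, and press the red lever all the way down. Do not knock over or push aside the bottle, the scoop or the tin.

Things in the scene. Friction and masses are not known exactly. Their poses are not given: they have to be found in the camera images.
- dispenser: Grey dispenser, fixed, its place and yaw differ each start. All offsets are mm in its frame. Origin: underside of the base plate (12 thick, x -30..96, y -110..218), on the channel's centre line, at the step. The channel runs along +y from the step (y=0) to y=212. The latch stands at x=75, on a dark block x 63..87, y -98..-30, top z=24.
- channel (a point): Middle of the channel floor just behind the step: (0, 0, 12). Channel 28 wide between steel walls (3 thick, tops z=24) for y 0..105; from y=105 a white tunnel roofs it (inside to z=39, top z=42). It holds four strips. To load: hold a strip level just above the apron, push it +y against the follower (or strips already in) until past the step, lower it to the floor; the spring presses it back to the step.
- apron (a point): Middle of the aluminium apron's top, (0, -31, 20): apron x -20..20, y -62..0, so the step that holds the strips in is 8 high. Two short guide ribs (y -20..2, tops z=26) flare outwards from the ends of the channel walls.
- follower (a joint): Red spring follower in the channel: 0 = at the step, grows (m, to 0.198) as it is pushed in +y; the spring pushes it back with about 2 N at 0, rising to 5 N at 0.19.
- follower_face (a point): Centre of the follower's front face (25 wide, 24 high), which looks to -y; 2 mm behind the step when the joint is 0.
- rail (a joint): Blue cover rail, slides along the dispenser's y. 0 = shut (covers y 0..104), grows (m, to 0.106 = fully open, over the tunnel) in +y. Starts partly open, stays where left (2 N friction). Cover x -21..21, top z=46.5, side skirts down to z=27 and 22; a side wing (x 18..92, y -14..32 when shut, z 18..22) carries the keeper.
- rail_knob (a point): Middle of the upper face of the rail's black square knob (14 x 14 mm, 22 high, standing upright on the cover); y=52 when shut.
- keeper (a point): Seat of the bail's bar behind the keeper post, on the rail's wing: (75, 0, 26) in the dispenser's frame when the rail is shut; it moves with the rail. The steel post is 14 wide in x, stands 3.5 to 11 mm on the -y side of this point, and its top is 9 mm above it. Axes as the dispenser's.
- lever (a joint): Red latch lever (16 wide, 45 mm long, 5 thick), hinged about the dispenser's x axis at point lever_hinge. 0 = pressed down flat, its free end pointing to -y; grows (rad) as the free end rises and goes over to +y; limit 2.62. It stays where it is left (0.04 N m friction). Starts leaning open, about 2.5.
- lever_hinge (a point): Axis of the lever: (75, -45, 30) in the dispenser's frame, fixed.
- lever_tip (a point): Middle of the outer edge of the lever's free end, on the face that is uppermost when it is pressed down (z=34 then); 45 mm from the hinge.
- bail (a joint): Steel wire bail (U of 6 mm wire, legs 30 apart, 56.5 long), hinged on the lever 12 mm from the lever's axis towards its free end. Value (rad) relative to the lever: the bail's rise above the +y direction is this minus the lever's. Swings freely; at first leans back, about 2.3 rad from +y.
- bail_bar (a point): Middle of the bail's cross bar. At first at about (75, -75, 82) in the dispenser's frame. Pushed in +y past upright it falls over the lever on to the wing, about 17 mm behind its seat; pressing the lever then draws it in -y against the keeper post, and the rail with it. Latched, it lies at point keeper.
- mat: Black rubber mat, fixed, 190 (x) x 170 (y) x 4 mm, origin under its centre; the strips lie on it at first.
- strip0: Rigid strip of three pressed detergent tablets (white, green, white), 25 x 46 x 25 mm, long along its own y axis; 60 g. Origin at its centre. Which way up or round does not matter. May be absent.
- strip1: Rigid strip of three pressed detergent tablets (white, green, white), 25 x 46 x 25 mm, long along its own y axis; 60 g. Origin at its centre. Which way up or round does not matter. May be absent.
- strip2: Rigid strip of three pressed detergent tablets (white, green, white), 25 x 46 x 25 mm, long along its own y axis; 60 g. Origin at its centre. Which way up or round does not matter. May be absent.
- strip3: Rigid strip of three pressed detergent tablets (white, green, white), 25 x 46 x 25 mm, long along its own y axis; 60 g. Origin at its centre. Which way up or round does not matter. May be absent.
- softener: Bystander: white bottle, 72 mm across, 150 high; origin under its centre.
- scoop: Bystander: clear measuring cup, 70 mm across, 60 high; origin under its centre.
- pegs_tin: Bystander: tin, 80 mm across, 100 high; origin under its centre.
Mind the look-alikes: they are no part of the job. What is shaped like the strip1 but yellow is not meant.

How it is judged:
By the outcome, as a careful person would: the job done as asked, in the order asked, and still so for the second after the job is handed in, with the robot touching nothing.
Of strip0, strip1, strip2, strip3 only 2 to 4 are there at a start; the rules pass over those that are not, and their reading is None.
At some moment in a run one of strip0, strip1, strip2, strip3 may be knocked a few centimetres aside while the robot is not near it.
Once in a run the grip may slacken for a moment while it holds something.
It also fails if it takes over 210 s, if anything falls off the work surface, if the arm or the gripper's body presses on something with over 40 N, if the wrist force passes 120 N, or if a joint passes its speed limit or range.

### The arm

A 6-joint arm with a two-finger parallel gripper is mounted at the origin on the work surface. World frame = base frame: x ahead of the robot, y to its left, z up, the work surface at z = 0. Lengths are in m, angles in rad, forces in N, time in s.
With the tool pointing down it reaches from about 0.325 to 0.9 m from the base axis. Payload 3.5 kg.
Tool frame: the origin (TCP) lies at the very end of the fingers, on their centre line; the grasp point (between the pads) lies 19 mm behind it; z points along the fingers, y is the line along which they close (so a half turn about z gives the same grasp; the last joint's range is limited). The gripper opens to 85 mm and grips with 20 to 120 N. Pads are 22 mm wide; open, the fingers measure 114 mm over their backs; the gripper's body (76 mm by 85 mm) begins 54 mm behind the grasp point. The pads swing forward as they close: fully open they stand 13 mm farther back than shut.
Start: joints at [-1.233, 0.276, -0.026, 1.268, 0, 1.467], TCP at [0.267, -0.565, 0.231] pointing down, gripper open.
Joint ranges: [-3.12, 3.12], [-0.85, 1.88], [-1.08, 1.24], [-1.95, 2.15], [-1.57, 1.53], [-3.14, 3.14]. Speed limits (rad/s): [2.57, 2.57, 3.14, 3.14, 3.14, 3.14].

### API

Orientations are given as [roll, pitch, yaw] about the fixed x, y, z axes, in that order (R = Rz(yaw) Ry(pitch) Rx(roll)).
In Python, from plant import * gives the robot as it stands.
- The arm moves only by the tool step_arm, never from a script. Its argument "moves" is a list of rows, each a list of 7 numbers: the shift along the tool's x, y, z as a fraction of full scale, then the turn, a rotation vector about the tool's x, y, z as a fraction of full scale, then the closure, from 0 (fully open) to 1 (shut). A call has 1 to 5 rows; each row shifts and turns the commanded pose from where the row before left it, along the tool's axes as they then stand; what a row does not reach is not made up. Full scale, the value 1, is 0.05 m for a shift and 45 degrees for a turn. A row lasts 1/8 s, in which the tool goes at most 62.5 mm and 10.7 degrees, less where a joint would pass 70% of its speed; a pose out of reach is approached as far as the arm can. A call with a number of a shift or a turn outside -1 to 1 is refused whole. A call with a gripper value outside its range is refused whole. The fingers move at their own pace and stop on an object; the grip force is fixed at half the most. Time passes only in rows, so rows that do not move let the fingers close. It gives the time, the measured TCP pose, the force, the opening and the grip force at its end, in the units of the state.
- observe(): the state, without advancing time (a new reading comes with each control period).
- grab_frame(name): name is "scene" or "top" or "wrist"; returns the picture (420x560x3 uint8, red, green, blue); there is no depth.
- calibration(name): a dict with "vertical_fov" (degrees; the focal length in pixels is half the picture's height over the tangent of half this angle, whatever the lens; pixels are square), "cx", "cy" (the principal point, pixels), "camera_from_world" (4x4, takes a point from world to camera coordinates); the wrist camera has in their place "T_tool_cam" (4x4, takes a point from camera to tool coordinates, whose origin is the TCP and whose axes are the flange's). Camera axes: x right, y down, z forward; pixel columns grow to the right and rows downward; lengths in m; the calibration is good to about 2 mm. The wrist camera is an equidistant fisheye: a pixel r from the principal point sees the ray r / f radians off the axis. A picture is of the moment at which its call begins: read the wrist's pose just before it. calibration takes no time and is no camera call.
- finish_job(): hands the job in; it is judged then, once.
The state is a dict: "time": time; "joint_pos": joint angles; "dq": joint speeds; "joint_torque": joint torques, N m; "position": TCP position; "orientation": TCP orientation; "ft_force": force on the tool from outside, world axes, zero at the start; "torque": the same for the moment, N m; "grip_width": finger opening in m; "grasp_force": force on a finger pad.
Only numpy, scipy, OpenCV 4.12 (cv2) and the standard library are available. Lean on these libraries where they do the work, as an engineer would, in place of code of your own. Each camera call takes 0.05 s, during which the arm holds its last target. There are 200 camera calls.

## Working session

There is one attempt and no reset: what is moved stays moved. The work goes in short steps, Python scripts to look and compute and a tool call to move; the robot and the scene stay as the last step left them, time stands still between calls to the robot, and variables do not carry over. Pictures are saved under pics/ and viewed, at most 14 in all, crops included, and the job is handed in when it is done.

Besides the shell and the picture viewer there is one more tool, called after "Emit:" by a JSON object that holds its "fn" and its "kwargs". step_arm: Moves the arm, as the interface text tells. Its arguments: {"type":"object","properties":{"moves":{"type":"array"}},"required":["moves"]}

```bash
ls; mkdir -p pics; python3 - <<'E'
from plant import *
import cv2,numpy as np
s=observe();print({k:np.round(v,3).tolist() for k,v in s.items()})
for n in("scene","top","wrist"):
    c=calibration(n);print(n,{k:np.round(v,4).tolist() for k,v in c.items()})
    f=grab_frame(n);cv2.imwrite(f"pics/{n}0.png",f[...,::-1])
a=cv2.imread("pics/top0.png");cv2.imwrite("pics/top0b.png",cv2.resize(a,(800,600),interpolation=cv2.INTER_CUBIC))
E
```

```text
pics
{'time': 0.0, 'joint_pos': [-1.233, 0.277, -0.028, 1.268, 0.0, 1.467], 'dq': [-0.0, 0.0, 0.001, 0.001, 0.001, 0.0], 'joint_torque': [-0.0, -44.551, 29.52, 0.016, 0.0, -0.0], 'position': [0.266, -0.565, 0.23], 'orientation': [-3.139, -0.0, 0.441], 'ft_force': [-0.433, -0.27, -0.321], 'torque': [-0.053, -0.032, -0.029], 'grasp_force': 0.0, 'grip_width': 0.086}
scene {'vertical_fov': 48.5167, 'cx': 276.2113, 'cy': 206.5111, 'camera_from_world': [[0.6753, 0.7374, -0.0111, -0.3607], [0.3802, -0.361, -0.8516, -0.1534], [-0.632, 0.5708, -0.5241, 1.7], [0.0, 0.0, 0.0, 1.0]]}
top {'vertical_fov': 53.3704, 'cx': 279.0685, 'cy': 212.0883, 'camera_from_world': [[-0.0271, -0.9993, -0.0269, 0.0444], [-0.9883, 0.0308, -0.1493, 0.5739], [0.15, 0.0225, -0.9884, 0.8879], [0.0, 0.0, 0.0, 1.0]]}
wrist {'vertical_fov': 65.7065, 'cx': 280.4868, 'cy': 206.89, 'T_tool_cam': [[-0.001, -0.9483, -0.3173, 0.0826], [1.0, -0.0009, -0.0005, -0.0005], [0.0002, -0.3173, 0.9483, -0.1442], [0.0, 0.0, 0.0, 1.0]]}
```

View pics/top0b.png

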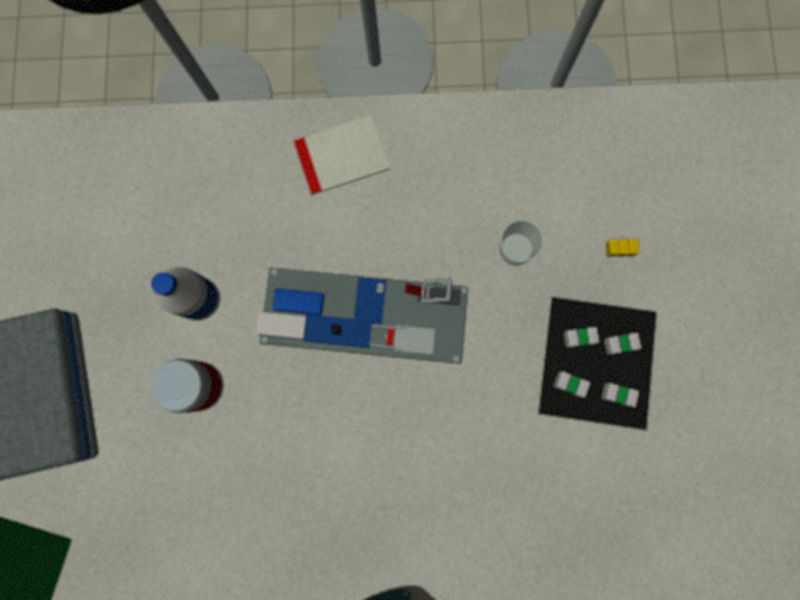

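View pics/scene0.png

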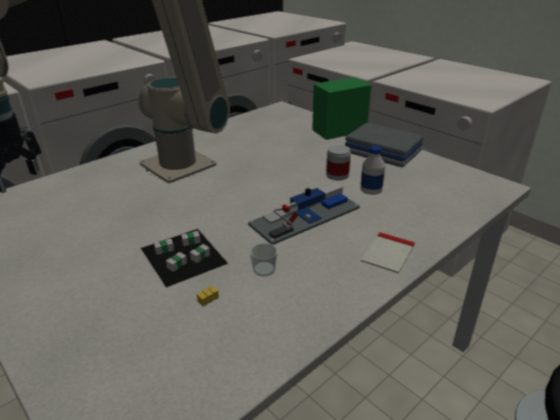

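The overview shows four strips on the mat (800×600 px: 582,337; 623,344; 572,384; 621,395). The dispenser is centred near 365,315, with its +y pointing left. The knob is at 336,329, the bail at 436,290, and the scoop at 520,243.

```bash
cat > h.py <<'E'
from plant import *
import cv2,numpy as np
from scipy.spatial.transform import Rotation as R
def toolT():
    s=observe();T=np.eye(4);T[:3,:3]=R.from_euler('xyz',s["orientation"]).as_matrix();T[:3,3]=s["position"];return T
def rays(n,uv,T=None):
    c=calibration(n);f=210/np.tan(np.radians(c["vertical_fov"])/2)
    d=(np.atleast_2d(uv)-[c["cx"],c["cy"]])/f
    if n=="wrist":
        r=np.linalg.norm(d,axis=1,keepdims=True);d=np.hstack([d/np.maximum(r,1e-9)*np.sin(r),np.cos(r)])
        M=T@np.array(c["T_tool_cam"])
    else: d=np.hstack([d,np.ones((len(d),1))]);M=np.linalg.inv(c["camera_from_world"])
    return M[:3,3],d@M[:3,:3].T
def onz(n,uv,z,T=None):
    o,d=rays(n,uv,T);return o+d*((z-o[2])/d[:,2])[:,None]
def proj(n,P,T=None):
    P=np.atleast_2d(P);c=calibration(n);f=210/np.tan(np.radians(c["vertical_fov"])/2)
    M=np.linalg.inv(T@np.array(c["T_tool_cam"])) if n=="wrist" else np.array(c["camera_from_world"])
    q=P@M[:3,:3].T+M[:3,3]
    if n=="wrist":
        r=np.linalg.norm(q[:,:2],axis=1);th=np.arctan2(r,q[:,2]);k=f*th/r
    else:k=f/q[:,2]
    return q[:,:2]*k[:,None]+[c["cx"],c["cy"]]
def shot(n,name):
    T=toolT();a=grab_frame(n)[...,::-1].copy();cv2.imwrite(f"pics/{name}.png",a);return T,a
def greens(n,a,T,z=.0165):
    h=cv2.cvtColor(a,cv2.COLOR_BGR2HSV);m=cv2.inRange(h,(50,110,40),(85,255,255))
    out=[]
    for c in cv2.findContours(m,0,2)[0]:
        if cv2.contourArea(c)>15:
            u=cv2.moments(c);uv=[u['m10']/u['m00'],u['m01']/u['m00']]
            out.append((uv,cv2.contourArea(c),onz(n,uv,z,T)[0]))
    return out
def go(p,rpy=None,o=None):
    """shift (and turn) from measured pose to p, in move units"""
    T=toolT();d=T[:3,:3].T@(np.array(p)-T[:3,3])/.05
    w=np.zeros(3)
    if rpy is not None: w=R.from_matrix(T[:3,:3].T@R.from_euler('xyz',rpy).as_matrix()).as_rotvec()/(np.pi/4)
    print("shift",d.round(2),"turn",w.round(2))
E
python3 - <<'E'
from h import *
a=cv2.imread("pics/top0.png")
for z,l in((.012,[(270,268),(468,287),(462,362),(260,344)]),(.0685,[(336,329)]),(0,[(520,250)])):
    print(onz("top",np.array(l)*.7,z).round(3).tolist())
for g in greens("top",a,None,.029): print(np.round(g[0],1),g[1],g[2].round(3))
E
```

```text
[[0.644, 0.238, 0.012], [0.602, -0.084, 0.012], [0.482, -0.069, 0.012], [0.52, 0.253, 0.012]]
[[0.534, 0.123, 0.068]]
[[0.664, -0.174, 0.0]]
[435.1 276. ] 65.5 [ 0.425 -0.31   0.029]
[400.8 268.8] 66.0 [ 0.442 -0.237  0.029]
[436.9 239.9] 55.5 [ 0.504 -0.321  0.029]
[407.6 235.1] 58.0 [ 0.516 -0.257  0.029]
```

Emit:
{"fn": "step_arm", "kwargs": {"moves": [[0,0,-0.4,0,0,0,0],[0,0,0,0,0,0,0]]}}

```text
time: 0.4
position: [0.267, -0.5662, 0.2526]
orientation: [3.139, 0.0, 0.441]
ft_force: [0.5, -0.4, -0.3]
grip_width: 0.0856
grasp_force: 0.0
```

Emit:
{"fn": "step_arm", "kwargs": {"moves": [[0,0,0,0,0,-0.212,0],[0,0,0,0,0,-0.212,0],[0,0,0,0,0,-0.212,0],[0,0,0,0,0,-0.212,0],[0,0,0,0,0,-0.212,0]]}}

```text
time: 1.02
position: [0.2665, -0.5648, 0.2502]
orientation: [-3.141, -0.001, 1.279]
ft_force: [0.3, -0.7, 0.3]
grip_width: 0.0856
grasp_force: 0.0
```

Emit:
{"fn": "step_arm", "kwargs": {"moves": [[0,0,0,0,0,-0.212,0],[0,0,0,0,0,0,0]]}}

```text
time: 1.27
position: [0.2665, -0.5648, 0.2503]
orientation: [-3.141, -0.001, 1.438]
ft_force: [0.1, 0.2, 1.0]
grip_width: 0.0852
grasp_force: 0.0
```

```bash
python3 - <<'E'
from h import *
print(toolT()[:3,3].round(3),np.round(observe()["orientation"],3));go([.54,.03,.26],[np.pi,0,1.44]);go([.45,-.27,.26])
E
```

```text
[ 0.267 -0.565  0.25 ] [-3.141e+00 -1.000e-03  1.438e+00]
shift [12.52  3.84 -0.18] turn [-0. -0. -0.]
shift [ 6.33  2.86 -0.19] turn [0. 0. 0.]
```

Emit:
{"fn": "step_arm", "kwargs": {"moves": [[0.835,0.256,0,0,0,0,0.5],[0.835,0.256,0,0,0,0,0.5],[0.835,0.256,0,0,0,0,0.5],[0.835,0.256,0,0,0,0,0.5],[0.835,0.256,0,0,0,0,0.5]]}}

```text
time: 1.9
position: [0.3577, -0.3652, 0.2509]
orientation: [-3.142, -0.0, 1.436]
ft_force: [0.7, -0.6, -0.1]
grip_width: 0.0429
grasp_force: 0.0
```

Emit:
{"fn": "step_arm", "kwargs": {"moves": [[0.835,0.256,0,0,0,0,1],[0.835,0.256,0,0,0,0,1],[0.835,0.256,0,0,0,0,1],[0.835,0.256,0,0,0,0,1],[0.835,0.256,0,0,0,0,1]]}}

```text
time: 2.52
position: [0.4484, -0.1667, 0.251]
orientation: [3.142, 0.0, 1.437]
ft_force: [1.0, 0.1, -0.0]
grip_width: 0.0001
grasp_force: 0.0
```

Emit:
{"fn": "step_arm", "kwargs": {"moves": [[0.835,0.256,0,0,0,0,1],[0.835,0.256,0,0,0,0,1],[0.835,0.256,0,0,0,0,1],[0.835,0.256,0,0,0,0,1],[0.835,0.256,0,0,0,0,1]]}}

```text
time: 3.15
position: [0.5391, 0.032, 0.251]
orientation: [-3.142, 0.0, 1.437]
ft_force: [0.8, -0.8, 0.2]
grip_width: 0.0001
grasp_force: 0.0
```

Emit:
{"fn": "step_arm", "kwargs": {"moves": [[0,0,0,0,0,0,1],[0,0,0,0,0,0,1]]}}

```text
time: 3.4
position: [0.5384, 0.0304, 0.2509]
orientation: [-3.141, 0.001, 1.439]
ft_force: [-0.8, 0.4, -0.0]
grip_width: -0.0001
grasp_force: 0.0
```

```bash
python3 - <<'E'
from h import *
T,a=shot("wrist","w1");np.save("w1.npy",T);print(T[:3,3])
cv2.imwrite("pics/w1b.png",cv2.resize(a,(800,600),interpolation=cv2.INTER_CUBIC))
E
```

```text
[0.53835483 0.03042271 0.2509    ]
```

View pics/w1b.png

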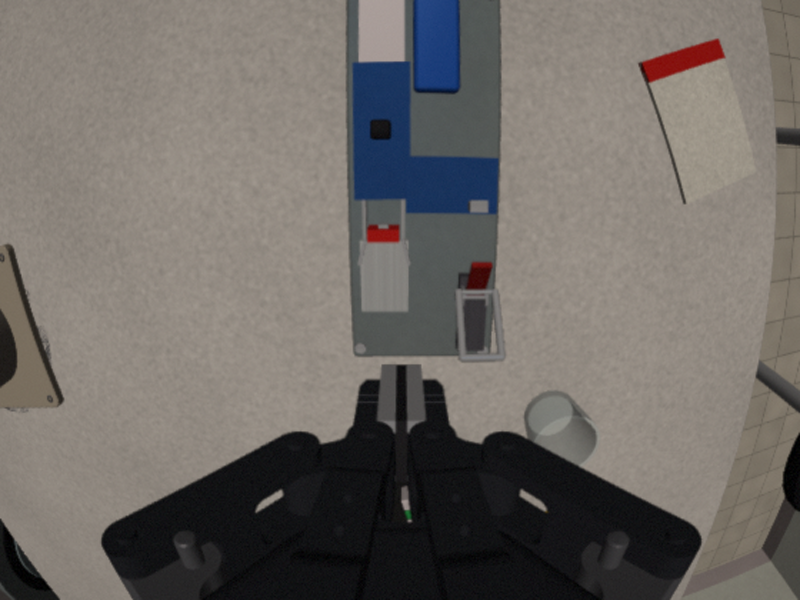

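The wrist view is clear (800×600 px): the plate's front-left corner is at 353,355 and the apron's front corners are at 361,312 and 409,312. The follower is at 383,233, the knob top at 380,129, the keeper post at 479,206, and the bail bar at 481,357.

```bash
cat >> h.py <<'E'
def disp():
    o=np.load("disp.npy");return o
def D(x,y,z):
    """dispenser mm -> world m"""
    x0,y0,t=disp();c,s=np.cos(t),np.sin(t);return np.array([x0+(c*x-s*y)/1e3,y0+(s*x+c*y)/1e3,z/1e3])
def inD(P):
    x0,y0,t=disp();c,s=np.cos(t),np.sin(t);P=np.atleast_2d(P);d=P[:,:2]-[x0,y0]
    return np.c_[c*d[:,0]+s*d[:,1],-s*d[:,0]+c*d[:,1],P[:,2]]*1e3
E
python3 - <<'E'
from h import *
from scipy.optimize import least_squares
a=cv2.imread("pics/w1.png");T=np.load("w1.npy");g=cv2.cvtColor(a,cv2.COLOR_BGR2GRAY).astype(np.float32)
p=np.array([(353,355),(361,312),(409,312)],np.float32)*.7
q=cv2.cornerSubPix(g.astype(np.uint8),p.reshape(-1,1,2).copy(),(4,4),(-1,-1),(3,30,.01)).reshape(-1,2);print(p,q)
# plate edges: x=-30 and x=96, z=12
def edge(r,c0,w=6):
    gr=np.abs(np.diff(cv2.GaussianBlur(g,(0,0),1)[r,c0-w:c0+w+1]));return c0-w+.5+(gr*np.arange(len(gr))).sum()/gr.sum() if 0 else c0-w+.5+np.argmax(gr)
L=[(edge(r,c),r) for r,c in((25,243),(60,243),(90,244),(180,245),(220,246))]
Rr=[(edge(r,c),r) for r,c in((30,350),(60,349),(90,349),(170,348))]
print(L,Rr)
cor=onz("wrist",q[:1],.012,T);ap=onz("wrist",q[1:],.020,T);l=onz("wrist",L,.012,T);rr=onz("wrist",Rr,.012,T)
def res(v):
    np.save("disp.npy",v);return np.r_[inD(cor)[0,:2]-[-30,-110],(inD(ap)[:,:2]-[[-20,-62],[20,-62]]).ravel(),inD(l)[:,0]+30,inD(rr)[:,0]-96]
s=least_squares(res,[.521,.034,-.13],loss='soft_l1',x_scale=[.01,.01,.01]);np.save("disp.npy",s.x);print(s.x,res(s.x).round(1))
np.save("disp.npy",s.x)
for uv,z,n in(((380,129),68.5,"knob"),((481,357),82,"bar"),((383,242),24,"foll"),((479,206),35,"post")):
    print(n,inD(onz("wrist",np.array(uv)*.7,z/1e3,T)).round(1))
E
```

```text
[[247.09999 248.5    ]
 [252.7     218.4    ]
 [286.3     218.4    ]] [[247.81387 248.4123 ]
 [252.71996 217.46213]
 [285.09793 217.68619]]
[(np.float64(241.5), 25), (np.float64(241.5), 60), (np.float64(242.5), 90), (np.float64(243.5), 180), (np.float64(245.5), 220)] [(np.float64(350.5), 30), (np.float64(350.5), 60), (np.float64(350.5), 90), (np.float64(347.5), 170)]
[ 0.52507953  0.03787705 -0.13087211] [ 1.2  1.4 -0.1 -0.3 -0.2 -0.6 -0.4 -0.4  0.5 -0.8 -0.1  0.2  0.1  0.4
 -0.1]
knob [[ 0.3 88.6 68.5]]
bar [[ 74.9 -76.9  82. ]]
foll [[-0.1 -1.2 24. ]]
post [[75.7 30.3 35. ]]
```

```bash
python3 - <<'E'
from h import *
print(inD(toolT()[:3,3]));go(D(0,60,53),[np.pi,0,1.44])
E
```

```text
[[ 14.09661132  -6.09215816 250.99157043]]
shift [ 1.32 -0.28  3.96] turn [-0.  0. -0.]
```

Emit:
{"fn": "step_arm", "kwargs": {"moves": [[0.66,-0.14,0.6,0,0,0,1],[0.66,-0.14,0.6,0,0,0,1],[0,0,0.8,0,0,0,1],[0,0,0.8,0,0,0,1],[0,0,0.6,0,0,0,1]]}}

```text
time: 4.08
position: [0.5324, 0.0965, 0.0797]
orientation: [-3.14, 0.001, 1.437]
ft_force: [0.8, 0.6, 0.6]
grip_width: -0.0003
grasp_force: 0.0
```

Emit:
{"fn": "step_arm", "kwargs": {"moves": [[0,0,0.54,0,0,0,1],[0,0,0,0,0,0,1]]}}

```text
time: 4.32
position: [0.5308, 0.0965, 0.0523]
orientation: [-3.136, 0.001, 1.437]
ft_force: [0.2, -0.0, 0.7]
grip_width: -0.0001
grasp_force: 0.0
```

```bash
python3 - <<'E'
from h import *
print(inD(toolT()[:3,3]))
E
```

```text
[[-1.9314362  58.86161942 52.28370417]]
```

Emit:
{"fn": "step_arm", "kwargs": {"moves": [[0.3,0.03,0,0,0,0,1],[0.3,0,0,0,0,0,1],[0.3,0,0,0,0,0,1],[0.3,0,0,0,0,0,1],[0.3,0,0,0,0,0,1]]}}

```text
time: 4.95
position: [0.5457, 0.1734, 0.0551]
orientation: [3.14, -0.0, 1.44]
ft_force: [0.6, -2.6, 2.2]
grip_width: -0.0002
grasp_force: 1.4
```

Emit:
{"fn": "step_arm", "kwargs": {"moves": [[0.1,0,0,0,0,0,1],[0.06,0,0,0,0,0,1],[0,0,0,0,0,0,1]]}}

```text
time: 5.32
position: [0.546, 0.1758, 0.055]
orientation: [3.14, 0.011, 1.438]
ft_force: [-1.3, -14.0, 7.8]
grip_width: -0.0001
grasp_force: 7.5
```

```bash
python3 - <<'E'
from h import *
print(inD(toolT()[:3,3]),observe()["ft_force"])
E
```

```text
[[  2.7173967  139.42169079  55.00543446]] [ -1.32685729 -13.99714828   7.75848104]
```

Emit:
{"fn": "step_arm", "kwargs": {"moves": [[-0.2,0,0,0,0,0,1],[0,0,-0.6,0,0,0,0.3],[0,0,-0.9,0,0,0,0.3],[0,0,-0.9,0,0,0,0.3],[0,0,-0.8,0,0,0,0.3]]}}

```text
time: 5.95
position: [0.5449, 0.1712, 0.216]
orientation: [3.141, -0.003, 1.44]
ft_force: [-0.3, 0.6, -0.1]
grip_width: 0.06
grasp_force: 0.0
```

```bash
python3 - <<'E'
from h import *
go([.455,-.40,.22],[np.pi,0,1.44])
E
```

```text
shift [-11.56  -0.3   -0.11] turn [ 0. -0.  0.]
```

Emit:
{"fn": "step_arm", "kwargs": {"moves": [[-0.9,-0.02,0,0,0,0,0.3],[-0.9,-0.02,0,0,0,0,0.3],[-0.9,-0.02,0,0,0,0,0.3],[-0.9,-0.02,0,0,0,0,0.3],[-0.9,-0.02,0,0,0,0,0.3]]}}

```text
time: 6.58
position: [0.5105, -0.0528, 0.2143]
orientation: [3.14, -0.002, 1.441]
ft_force: [0.1, -1.0, -0.9]
grip_width: 0.0601
grasp_force: 0.0
```

Emit:
{"fn": "step_arm", "kwargs": {"moves": [[-0.9,-0.02,0,0,0,0,0.3],[-0.9,-0.02,0,0,0,0,0.3],[-0.9,-0.02,0,0,0,0,0.3],[-0.9,-0.02,0,0,0,0,0.3],[-0.9,-0.02,0,0,0,0,0.3]]}}

```text
time: 7.2
position: [0.4765, -0.2757, 0.2143]
orientation: [3.139, -0.002, 1.44]
ft_force: [1.0, 0.4, -0.0]
grip_width: 0.0599
grasp_force: 0.0
```

Emit:
{"fn": "step_arm", "kwargs": {"moves": [[-0.9,-0.02,0,0,0,0,0.3],[-0.9,-0.02,0,0,0,0,0.3],[-0.7,-0.02,0,0,0,0,0.3],[0,0,0,0,0,0,0.3],[0,0,0,0,0,0,0.3]]}}

```text
time: 7.82
position: [0.4569, -0.3975, 0.2139]
orientation: [3.141, -0.002, 1.44]
ft_force: [-0.8, 0.3, -0.4]
grip_width: 0.0595
grasp_force: 0.0
```

```bash
python3 - <<'E'
from h import *
T,a=shot("wrist","w2");np.save("w2.npy",T);print(T[:3,3])
for g in greens("wrist",a,T,.029): print(np.round(g[0],1),g[1],g[2].round(3))
T,b=shot("top","t2")
for g in greens("top",b,None,.029): print(np.round(g[0],1),g[1],g[2].round(3))
cv2.imwrite("pics/w2b.png",cv2.resize(a,(800,600),interpolation=cv2.INTER_CUBIC))
E
```

```text
[ 0.45692565 -0.397533    0.21394594]
[238.4 102.3] 324.0 [ 0.426 -0.31   0.029]
[317.8 102.2] 321.0 [ 0.505 -0.32   0.029]
[321.8  39.6] 308.0 [ 0.517 -0.257  0.029]
[246.1  29.6] 305.5 [ 0.444 -0.236  0.029]
[435.  276.2] 63.0 [ 0.424 -0.31   0.029]
[400.8 268.8] 67.0 [ 0.442 -0.237  0.029]
[436.8 239.8] 59.0 [ 0.504 -0.321  0.029]
[407.6 235.2] 58.5 [ 0.516 -0.257  0.029]
```

View pics/w2b.png

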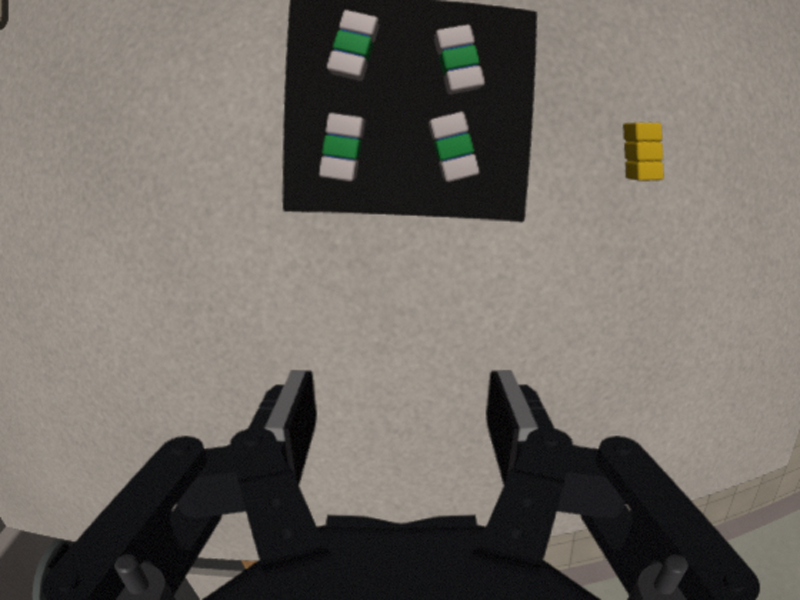

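The view shows four strips on the mat: greens at 341,147; 455,147; 352,42; 460,56 (800×600 px). The yellow look-alike is off the mat at 644,151. Next I'll compute the strips' yaws.

```bash
cat >> h.py <<'E'
def strips(n,a,T,z=.029):
    h=cv2.cvtColor(a,cv2.COLOR_BGR2HSV);m=cv2.inRange(h,(50,110,40),(85,255,255))|cv2.inRange(h,(0,0,95),(180,90,255))
    out=[]
    for uv,A,P in greens(n,a,T,z):
        # white/green pixels within 32 mm of the green centre, metric top-plane coordinates
        v,u=np.nonzero(m);k=np.hypot(u-uv[0],v-uv[1])<np.sqrt(A)*2.6
        q=onz(n,np.c_[u,v][k].astype(float),z,T)[:,:2];q=q[np.hypot(*(q-P[:2]).T)<.030]
        (c,wh,_)=cv2.minAreaRect((q*1e3).astype(np.float32))
        bx=cv2.boxPoints((c,wh,_));e=bx[1]-bx[0];f=bx[2]-bx[1];e=e if np.hypot(*e)>np.hypot(*f) else f
        ang=np.arctan2(e[1],e[0]);ang%=np.pi
        out.append((np.array(c)/1e3,ang,np.sort(wh),P[:2]))
    return out
E
python3 - <<'E'
from h import *
a=cv2.imread("pics/w2.png");T=np.load("w2.npy")
for c,y,wh,P in strips("wrist",a,T):
    print(c.round(4),P.round(4),"yaw",round(y,3),wh.round(1));go([*c,.15],[np.pi,0,y])
E
```

```text
[ 0.4264 -0.3096] [ 0.4265 -0.3097] yaw 1.262 [26.3 45.6]
shift [ 1.65 -0.83  1.29] turn [ 0.   -0.    0.23]
[ 0.5053 -0.3199] [ 0.5052 -0.3201] yaw 1.712 [25.9 45.6]
shift [1.65 0.76 1.29] turn [ 0.   -0.   -0.35]
[ 0.5173 -0.2563] [ 0.5174 -0.2565] yaw 1.66 [25.6 45.4]
shift [2.95 0.83 1.29] turn [ 0.   -0.   -0.28]
[ 0.4446 -0.2361] [ 0.4444 -0.2364] yaw 1.144 [26.1 45.5]
shift [ 3.16 -0.66  1.29] turn [ 0.   -0.    0.38]
```

Emit:
{"fn": "step_arm", "kwargs": {"moves": [[0.4125,-0.2075,0.5,0,0,0,0.3],[0.4125,-0.2075,0.5,0,0,0,0.3],[0.4125,-0.2075,0.5,0,0,0,0.3],[0.4125,-0.2075,0.5,0,0,0,0.3],[0,0,0.9,0,0,0.23,0.3]]}}

```text
time: 8.55
position: [0.4271, -0.3094, 0.07]
orientation: [3.138, 0.001, 1.257]
ft_force: [0.4, -1.6, -0.3]
grip_width: 0.0598
grasp_force: 0.0
```

Emit:
{"fn": "step_arm", "kwargs": {"moves": [[0,0,0.6,0,0,0,0.3],[0,0,0,0,0,0,0.3]]}}

```text
time: 8.8
position: [0.4244, -0.3081, 0.0372]
orientation: [-3.136, -0.003, 1.261]
ft_force: [-0.1, 0.4, 0.4]
grip_width: 0.0599
grasp_force: 0.0
```

```bash
python3 - <<'E'
from h import *
go([.4264,-.3096,.0185],[np.pi,0,1.262])
E
```

```text
shift [-0.02  0.05  0.37] turn [-0.01 -0.   -0.  ]
```

Emit:
{"fn": "step_arm", "kwargs": {"moves": [[-0.02,0.04,0.37,0,0,0,0.3],[0,0,0,0,0,0,0.3],[0,0,0,0,0,0,0.8],[0,0,0,0,0,0,0.8],[0,0,0,0,0,0,0.8]]}}

```text
time: 9.43
position: [0.4286, -0.3134, 0.0224]
orientation: [3.14, 0.001, 1.259]
ft_force: [-0.9, 1.2, 6.4]
grip_width: 0.0228
grasp_force: 59.1
```

Emit:
{"fn": "step_arm", "kwargs": {"moves": [[0,0,0,0,0,0,0.8],[0,0,-0.6,0,0,0,0.8],[0,0,-0.7,0,0,0,0.8],[0,0,0,0,0,0,0.8]]}}

```text
time: 9.93
position: [0.4301, -0.3149, 0.0893]
orientation: [3.135, 0.003, 1.259]
ft_force: [0.0, -0.6, -0.4]
grip_width: 0.023
grasp_force: 59.2
```

```bash
python3 - <<'E'
from h import *
T=toolT();print(inD(T[:3,3]));go(D(0,-45,80),[np.pi,0,np.pi/2-.131])
E
```

```text
[[ -48.10789957 -362.14670301   89.27903664]]
shift [ 6.41 -0.19  0.16] turn [ 0.01  0.   -0.23]
```

Emit:
{"fn": "step_arm", "kwargs": {"moves": [[0,0,0,0,0,-0.23,0.8],[0.8,0.12,0,0,0,0,0.8],[0.8,0.12,0,0,0,0,0.8],[0.8,0.12,0,0,0,0,0.8],[0.8,0.12,0,0,0,0,0.8]]}}

```text
time: 10.55
position: [0.472, -0.1557, 0.085]
orientation: [-3.14, -0.0, 1.439]
ft_force: [0.2, -1.0, -1.8]
grip_width: 0.0228
grasp_force: 59.2
```

Emit:
{"fn": "step_arm", "kwargs": {"moves": [[0.8,0.12,0,0,0,0,0.8],[0.8,0.12,0,0,0,0,0.8],[0.8,0.12,0,0,0,0,0.8],[0.5,0.12,0,0,0,0,0.8],[0,0,0,0,0,0,0.8]]}}

```text
time: 11.18
position: [0.5149, -0.0152, 0.0851]
orientation: [-3.14, -0.0, 1.443]
ft_force: [0.3, -1.4, -1.1]
grip_width: 0.023
grasp_force: 59.2
```

```bash
python3 - <<'E'
from h import *
T,a=shot("wrist","w3");np.save("w3.npy",T);print(inD(T[:3,3]),observe()["orientation"],observe()["grip_width"])
T2,b=shot("wrist","w3x");print(inD(T2[:3,3]));go(D(0,-45,80),[np.pi,0,np.pi/2-.131])
cv2.imwrite("pics/w3b.png",cv2.resize(a[100:,100:460],(720,640))[:600])
E
```

```text
[[ -3.13886696 -53.99024711  85.06143912]] [-3.14011176e+00  4.82982419e-04  1.44135703e+00] 0.022911039684986347
[[ -3.36204707 -54.97305024  85.06142364]]
shift [0.21 0.07 0.1 ] turn [-0.  0.  0.]
```

View pics/w3b.png

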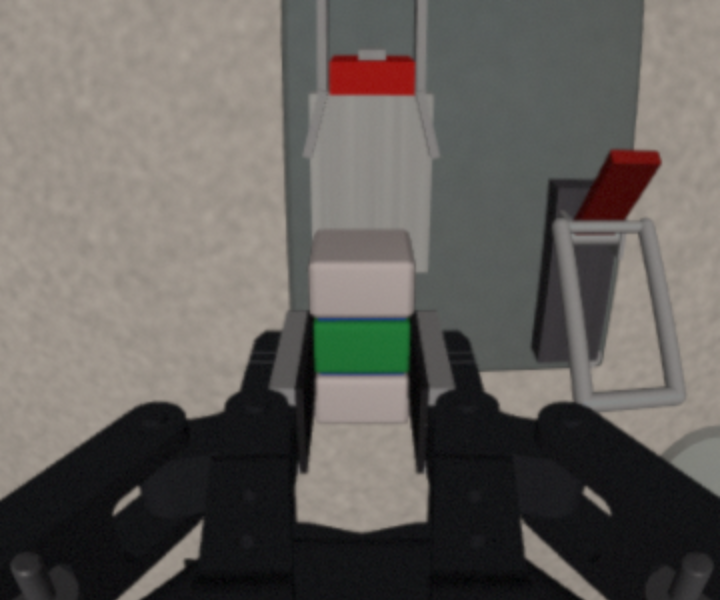

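The strip is held level and centred (green at 362,346 in the crop). The follower at 372,75 and the apron are clear ahead.

```bash
cat >> h.py <<'E'
def held(a,T,dz=.0105):
    """green centre and strip side edges of the held strip, dispenser frame"""
    g=max(greens("wrist",a,T,T[2,3]+dz),key=lambda g:g[1]);P=g[2]
    T0=np.linalg.inv(T);print("held disp",inD(P)[0].round(1),"tool",(T0[:3,:3]@P+T0[:3,3])*1e3,"area",g[1])
E
python3 - <<'E'
from h import *
a=cv2.imread("pics/w3.png");T=np.load("w3.npy");held(a,T)
h=cv2.cvtColor(a,cv2.COLOR_BGR2HSV);m=cv2.inRange(h,(0,150,60),(8,255,255))|cv2.inRange(h,(174,150,60),(180,255,255));m[:, 330:]=0
v,u=np.nonzero(m);v0=v.max();r=u[v==v0-1];print(r.min(),r.max(),v0);print("foll",inD(onz("wrist",[[r.min(),v0],[r.max()+1,v0]],.036,T)))
E
```

```text
held disp [ -2.7 -48.8  95.6] tool [  5.21528321   0.48661648 -10.5003883 ] area 1171.0
265 306 146
foll [[-12.12039571   2.2467234   36.        ]
 [ 12.95652634   2.34994721  36.        ]]
```

Emit:
{"fn": "step_arm", "kwargs": {"moves": [[0.33,0.06,0.4,0,0,0,0.8],[0,0,0.48,0,0,0,0.8],[0,0,0,0,0,0,0.8]]}}

```text
time: 11.65
position: [0.5182, -0.0014, 0.0402]
orientation: [-3.137, 0.0, 1.438]
ft_force: [-0.6, -0.3, -0.3]
grip_width: 0.0228
grasp_force: 59.2
```

Emit:
{"fn": "step_arm", "kwargs": {"moves": [[0,0,0.04,0,0,0,0.8],[0,0,0,0,0,0,0.8]]}}

```text
time: 11.9
position: [0.5208, -0.0012, 0.0405]
orientation: [3.141, 0.0, 1.439]
ft_force: [-0.3, -0.8, -1.1]
grip_width: 0.0225
grasp_force: 59.2
```

Emit:
{"fn": "step_arm", "kwargs": {"moves": [[0,0,0.04,0,0,0,0.8],[0,0,0,0,0,0,0.8]]}}

```text
time: 12.15
position: [0.5211, -0.0009, 0.0384]
orientation: [3.14, 0.0, 1.44]
ft_force: [0.0, -0.3, 1.4]
grip_width: 0.0228
grasp_force: 59.4
```

Emit:
{"fn": "step_arm", "kwargs": {"moves": [[0,0,0.04,0,0,0,0.8],[0,0,0,0,0,0,0.8]]}}

```text
time: 12.4
position: [0.5212, -0.0009, 0.0383]
orientation: [3.14, 0.001, 1.44]
ft_force: [-4.3, -0.5, 15.8]
grip_width: 0.023
grasp_force: 61.1
```

```bash
python3 - <<'E'
from h import *
T,a=shot("wrist","w4");print(inD(T[:3,3]));held(a,T,.009)
E
```

```text
[[  1.1730926  -38.98132687  38.34034002]]
held disp [  1.6 -35.1  47.3] tool [ 3.92124966  0.42293337 -9.00212217] area 1184.5
```

Emit:
{"fn": "step_arm", "kwargs": {"moves": [[0,-0.025,-0.08,0,0,0,0.8],[0.25,0,0,0,0,0,0.8],[0.25,0,0,0,0,0,0.8],[0.25,0,0,0,0,0,0.8],[0.25,0,0,0,0,0,0.8]]}}

```text
time: 13.08
position: [0.5256, 0.0498, 0.0396]
orientation: [-3.141, 0.001, 1.44]
ft_force: [0.3, -2.5, -0.3]
grip_width: 0.0228
grasp_force: 59.3
```

Emit:
{"fn": "step_arm", "kwargs": {"moves": [[0.24,0,0,0,0,0,0.8],[0,0,0,0,0,0,0.8]]}}

```text
time: 13.32
position: [0.5272, 0.0619, 0.0396]
orientation: [-3.141, 0.0, 1.441]
ft_force: [-0.1, -2.9, -0.1]
grip_width: 0.0228
grasp_force: 59.2
```

```bash
python3 - <<'E'
from h import *
T,a=shot("wrist","w5");print(inD(T[:3,3]));held(a,T,.007);cv2.imwrite("pics/w5b.png",cv2.resize(a[100:,100:460],(720,640))[:600])
E
```

```text
[[-1.04345203 24.08090401 39.6042318 ]]
held disp [-0.5 27.2 46.6] tool [ 3.1344717   0.5302481  -7.00034566] area 1164.5
```

View pics/w5b.png

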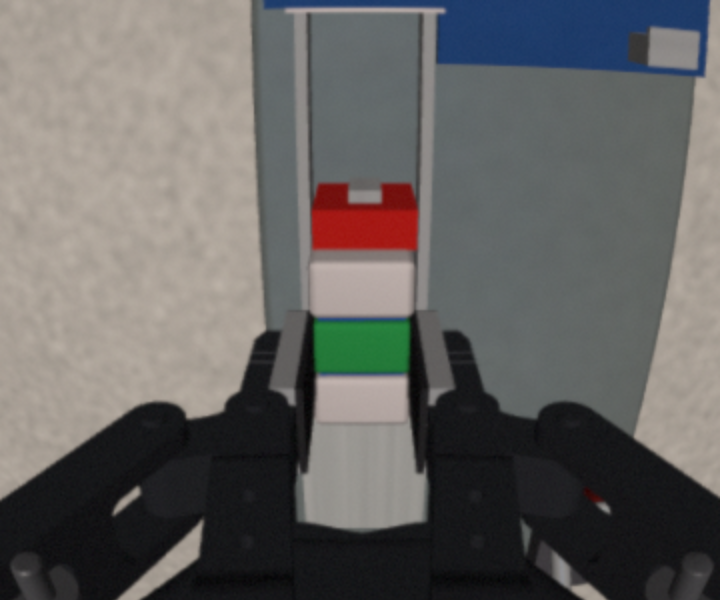

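Emit:
{"fn": "step_arm", "kwargs": {"moves": [[0,0.01,0.1,0,0,0,0.8],[0,0,0.1,0,0,0,0.8],[0,0,0,0,0,0,0.8]]}}

```text
time: 13.75
position: [0.5279, 0.0606, 0.0304]
orientation: [3.142, -0.0, 1.439]
ft_force: [-2.9, -2.9, 5.7]
grip_width: 0.0229
grasp_force: 60.0
```

Emit:
{"fn": "step_arm", "kwargs": {"moves": [[0,0,0,0,0,0,0.45],[0,0,0,0,0,0,0.45],[0,0,-0.5,0,0,0,0.45],[0,0,-0.8,0,0,0,0.45],[0,0,-0.8,0,0,0,0.45]]}}

```text
time: 14.38
position: [0.5272, 0.0613, 0.1352]
orientation: [-3.14, -0.001, 1.44]
ft_force: [0.6, -0.5, 0.2]
grip_width: 0.0469
grasp_force: 0.0
```

Emit:
{"fn": "step_arm", "kwargs": {"moves": [[-0.3,0,-0.8,0,0,0,0.3],[-0.3,0,-0.8,0,0,0,0.3],[0,0,0,0,0,0,0.3]]}}

```text
time: 14.75
position: [0.5266, 0.0306, 0.2185]
orientation: [3.134, -0.001, 1.439]
ft_force: [-0.9, 0.5, -0.6]
grip_width: 0.0599
grasp_force: 0.0
```

```bash
python3 - <<'E'
from h import *
T,a=shot("wrist","w6");print(inD(T[:3,3]))
cv2.imwrite("pics/w6b.png",a)
for g in greens("wrist",a,T,.037): print(g[1],inD(g[2]).round(1))
go([.455,-.39,.2],[np.pi,0,1.44])
T,b=shot("top","t6")
for g in greens("top",b,None,.029): print(g[1],g[2].round(3))
E
```

```text
[[  2.41994475  -7.00578802 218.50059943]]
300.0 [[ 0.1 23.8 37. ]]
shift [-8.53 -0.28  0.31] turn [ 0. -0. -0.]
1474.0 [0.19  0.595 0.029]
65.0 [ 0.442 -0.237  0.029]
56.5 [ 0.504 -0.321  0.029]
58.5 [ 0.516 -0.257  0.029]
```

Strip 1 is seated at (0.1, 23.8). The other three haven't moved.

```bash
python3 - <<'E'
from h import *
go([.5053,-.3199,.09],[np.pi,0,1.712])
E
```

```text
shift [-7.01  0.55  2.49] turn [ 0.   -0.   -0.35]
```

Emit:
{"fn": "step_arm", "kwargs": {"moves": [[-0.78,0.06,0,0,0,0,0.35],[-0.78,0.06,0,0,0,0,0.35],[-0.78,0.06,0,0,0,0,0.35],[-0.78,0.06,0,0,0,0,0.35],[-0.78,0.06,0,0,0,0,0.35]]}}

```text
time: 15.48
position: [0.5119, -0.1642, 0.2123]
orientation: [-3.138, -0.002, 1.441]
ft_force: [1.1, -0.8, -0.1]
grip_width: 0.0554
grasp_force: 0.0
```

Emit:
{"fn": "step_arm", "kwargs": {"moves": [[-0.78,0.06,0.4,0,0,0,0.35],[-0.78,0.06,0.5,0,0,0,0.35],[-0.78,0.06,0.5,0,0,0,0.35],[-0.77,0.07,0.5,0,0,0,0.35],[0,0,0.3,0,0,-0.175,0.35]]}}

```text
time: 16.1
position: [0.5036, -0.3208, 0.1009]
orientation: [-3.138, -0.003, 1.578]
ft_force: [-0.0, 0.5, 0.4]
grip_width: 0.0557
grasp_force: 0.0
```

Emit:
{"fn": "step_arm", "kwargs": {"moves": [[0,0,0.3,0,0,-0.175,0.35],[0,0,0,0,0,0,0.35],[0,0,0,0,0,0,0.35]]}}

```text
time: 16.48
position: [0.505, -0.3192, 0.0891]
orientation: [-3.141, -0.001, 1.713]
ft_force: [0.3, 0.1, -0.2]
grip_width: 0.0558
grasp_force: 0.0
```

```bash
python3 - <<'E'
from h import *
T,a=shot("wrist","w7");print(T[:3,3].round(4))
go([.5053,-.3199,.0175],[np.pi,0,1.712])
for s in strips("wrist",a,T): print(s)
T,b=shot("top","t7")
for g in greens("top",b,None,.029): print(g[1],g[2].round(3))
E
```

```text
[ 0.505  -0.3192  0.0891]
shift [-0.01 -0.    1.44] turn [-0. -0.  0.]
(array([ 0.50502158, -0.31717691]), np.float32(1.7121325), array([25.12138176, 51.64673233]), array([ 0.50537539, -0.31996044]))
(array([ 0.51729755, -0.25641394]), np.float32(1.6753037), array([25.78665733, 46.47037506]), array([ 0.51716572, -0.25637071]))
(array([ 0.44563736, -0.23675816]), np.float32(1.1645008), array([28.35359192, 46.42889023]), array([ 0.44579759, -0.23668472]))
41.5 [0.16  0.598 0.029]
19.5 [0.18  0.597 0.029]
24.0 [0.202 0.576 0.029]
77.0 [0.184 0.563 0.029]
64.0 [ 0.442 -0.237  0.029]
57.5 [ 0.504 -0.321  0.029]
46.0 [0.527 0.06  0.029]
59.5 [ 0.516 -0.257  0.029]
```

Emit:
{"fn": "step_arm", "kwargs": {"moves": [[0,0,0.6,0,0,0,0.35],[0,0,0.5,0,0,0,0.35],[0,0,0.37,0,0,0,0.35],[0,0,0,0,0,0,0.35],[0,0,0,0,0,0,0.35]]}}

```text
time: 17.2
position: [0.506, -0.3204, 0.0172]
orientation: [3.14, 0.001, 1.715]
ft_force: [-0.6, -0.1, -0.6]
grip_width: 0.0554
grasp_force: 0.0
```

Emit:
{"fn": "step_arm", "kwargs": {"moves": [[0,0,0,0,0,0,0.8],[0,0,0,0,0,0,0.8],[0,0,0,0,0,0,0.8],[0,0,0,0,0,0,0.8]]}}

```text
time: 17.7
position: [0.5062, -0.3207, 0.0177]
orientation: [3.14, 0.002, 1.715]
ft_force: [-0.4, -0.4, 6.2]
grip_width: 0.0232
grasp_force: 61.2
```

Emit:
{"fn": "step_arm", "kwargs": {"moves": [[0,0,-0.5,0,0,0,0.8],[0,0,-0.8,0,0,0,0.8],[0,0,0,0,0,0.175,0.8],[0,0,0,0,0,0.175,0.8],[0,0,0,0,0,0,0.8]]}}

```text
time: 18.32
position: [0.5049, -0.3196, 0.081]
orientation: [-3.141, -0.0, 1.441]
ft_force: [-0.2, 0.3, -0.6]
grip_width: 0.0242
grasp_force: 38.1
```

```bash
python3 - <<'E'
from h import *
print(observe()["grasp_force"],observe()["grip_width"]);go(D(0,-37,80),[np.pi,0,1.44])
E
```

```text
38.05187702178955 0.02417625589761782
shift [ 6.4  -0.52  0.02] turn [-0. -0.  0.]
```

Emit:
{"fn": "step_arm", "kwargs": {"moves": [[0,0,0,0,0,0,0.8],[0,0,0,0,0,0,0.8],[0,0,0,0,0,0,0.8]]}}

```text
time: 18.7
position: [0.5052, -0.3198, 0.0811]
orientation: [-3.141, -0.0, 1.44]
ft_force: [0.0, 0.4, -0.7]
grip_width: 0.0233
grasp_force: 64.3
```

```bash
python3 - <<'E'
from h import *
T,a=shot("wrist","w8");held(a,T,.011);cv2.imwrite("pics/w8b.png",cv2.resize(a[100:,100:460],(720,640))[:600])
E
```

```text
held disp [  27.4 -356.6   92.1] tool [  0.64401821   0.43341375 -11.00002113] area 1252.0
```

View pics/w8b.png

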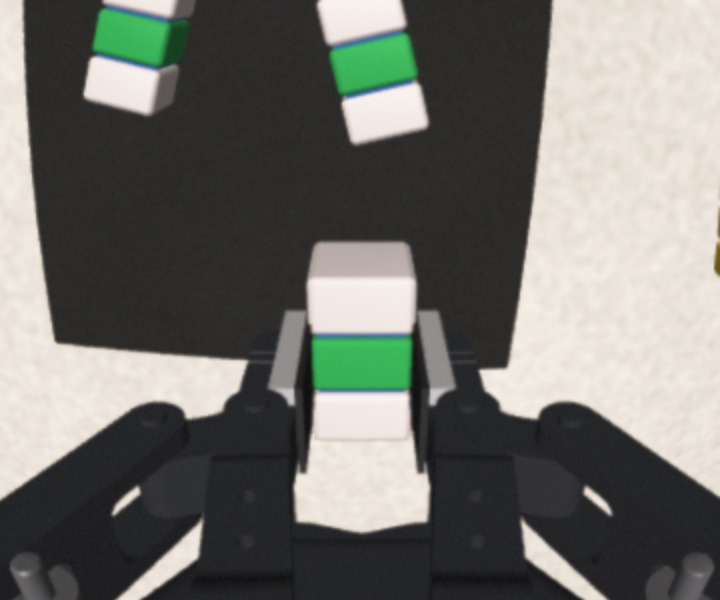

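The grip dipped for a moment, but the strip is still held straight (green at 362,362). I'll carry on.

Emit:
{"fn": "step_arm", "kwargs": {"moves": [[0.71,-0.058,0,0,0,0,0.8],[0.71,-0.058,0,0,0,0,0.8],[0.71,-0.058,0,0,0,0,0.8],[0.71,-0.058,0,0,0,0,0.8],[0.71,-0.058,0,0,0,0,0.8]]}}

```text
time: 19.38
position: [0.5142, -0.141, 0.0814]
orientation: [3.141, 0.0, 1.44]
ft_force: [-0.5, -0.1, -0.5]
grip_width: 0.023
grasp_force: 64.3
```

Emit:
{"fn": "step_arm", "kwargs": {"moves": [[0.71,-0.058,0,0,0,0,0.8],[0.71,-0.058,0,0,0,0,0.8],[0.71,-0.058,0,0,0,0,0.8],[0.71,-0.058,0,0,0,0,0.8],[0,0,0,0,0,0,0.8]]}}

```text
time: 20.0
position: [0.521, 0.0022, 0.0814]
orientation: [-3.142, -0.0, 1.444]
ft_force: [0.2, 0.1, -1.0]
grip_width: 0.0231
grasp_force: 64.3
```

```bash
python3 - <<'E'
from h import *
T,a=shot("wrist","w9");print(inD(T[:3,3]));held(a,T,.011)
E
```

```text
[[  0.58498956 -35.95661253  81.35907777]]
held disp [  1.  -35.4  92.4] tool [  0.58031764   0.44634712 -10.99985888] area 1225.0
```

Emit:
{"fn": "step_arm", "kwargs": {"moves": [[0,-0.015,0.5,0,0,0,0.8],[0,0,0.38,0,0,0,0.8],[0,0,0,0,0,0,0.8]]}}

```text
time: 20.42
position: [0.5187, -0.0004, 0.0359]
orientation: [-3.138, 0.0, 1.439]
ft_force: [-0.3, -0.5, -1.1]
grip_width: 0.0229
grasp_force: 64.4
```

Emit:
{"fn": "step_arm", "kwargs": {"moves": [[0,0,0.02,0,0,0,0.8],[0,0,0,0,0,0,0.8]]}}

```text
time: 20.68
position: [0.5214, -0.0001, 0.0372]
orientation: [3.14, 0.0, 1.439]
ft_force: [-0.3, 0.9, 0.2]
grip_width: 0.023
grasp_force: 64.4
```

```bash
python3 - <<'E'
from h import *
T,a=shot("wrist","w10");print(inD(T[:3,3]));held(a,T,.011)
E
```

```text
[[  1.25919637 -38.1205051   37.22872557]]
held disp [ 0.3 25.  48.2] tool [ 63.08228878  -0.9346317  -11.00458133] area 1639.5
```

Emit:
{"fn": "step_arm", "kwargs": {"moves": [[0,-0.025,0.015,0,0,0,0.8],[0.25,0,0,0,0,0,0.8],[0.25,0,0,0,0,0,0.8],[0.25,0,0,0,0,0,0.8],[0.25,0,0,0,0,0,0.8]]}}

```text
time: 21.35
position: [0.5258, 0.0505, 0.0358]
orientation: [3.141, 0.002, 1.44]
ft_force: [-1.0, -4.4, 2.7]
grip_width: 0.0231
grasp_force: 64.7
```

Emit:
{"fn": "step_arm", "kwargs": {"moves": [[0.27,0,0,0,0,0,0.8],[0.02,0,0,0,0,0,0.8],[0,0,0,0,0,0,0.8]]}}

```text
time: 21.72
position: [0.5277, 0.065, 0.0355]
orientation: [3.142, -0.001, 1.44]
ft_force: [-0.8, -2.2, 0.5]
grip_width: 0.0233
grasp_force: 64.6
```

```bash
sed -i 's/g=max(greens("wrist",a,T,T\[2,3\]+dz),key=lambda g:g\[1\])/g=min(greens("wrist",a,T,T[2,3]+dz),key=lambda g:np.linalg.norm(g[2]-T[:3,3]))/' h.py; python3 - <<'E'
from h import *
T,a=shot("wrist","w11");print(inD(T[:3,3]));held(a,T,.011)
for g in greens("wrist",a,T,.037): print(g[1],inD(g[2]).round(1))
E
```

```text
[[-0.9799597  27.22276315 35.51434474]]
held disp [-0.5 27.8 46.5] tool [  0.59269887   0.43389566 -10.99955721] area 1227.0
1227.0 [[-0.6 22.  37. ]]
1605.0 [[ 0.1 74.  37. ]]
```

Emit:
{"fn": "step_arm", "kwargs": {"moves": [[0,0.01,0.1,0,0,0,0.8],[0,0,0.1,0,0,0,0.8],[0,0,0,0,0,0,0.8]]}}

```text
time: 22.15
position: [0.5282, 0.0642, 0.0257]
orientation: [3.142, -0.0, 1.439]
ft_force: [-1.8, -1.9, 4.5]
grip_width: 0.0229
grasp_force: 65.0
```

Emit:
{"fn": "step_arm", "kwargs": {"moves": [[0,0,0,0,0,0,0.45],[0,0,0,0,0,0,0.45],[0,0,-0.5,0,0,0,0.45],[0,0,-0.8,0,0,0,0.45],[0,0,-0.8,0,0,0,0.45]]}}

```text
time: 22.78
position: [0.5276, 0.0648, 0.1311]
orientation: [-3.14, -0.001, 1.44]
ft_force: [1.5, 0.2, -0.3]
grip_width: 0.0466
grasp_force: 0.0
```

Emit:
{"fn": "step_arm", "kwargs": {"moves": [[-0.3,0,-0.8,0,0,0,0.35],[-0.3,0,-0.8,0,0,0,0.35],[0,0,0,0,0,0,0.35]]}}

```text
time: 23.15
position: [0.527, 0.0342, 0.2143]
orientation: [3.134, -0.001, 1.439]
ft_force: [0.6, -0.1, 0.7]
grip_width: 0.0558
grasp_force: 0.0
```

```bash
python3 - <<'E'
from h import *
T,a=shot("wrist","w12");print(inD(T[:3,3]))
for g in greens("wrist",a,T,.037): print(g[1],inD(g[2]).round(1))
T,b=shot("top","t12")
for g in greens("top",b,None,.029): print(g[1],g[2].round(3))
go([.5173,-.2565,.09],[np.pi,0,1.66])
E
```

```text
[[  2.34583363  -3.44104377 214.31564408]]
302.5 [[-0.2 23.6 37. ]]
321.0 [[ 0.1 69.2 37. ]]
1687.5 [0.197 0.597 0.029]
64.0 [ 0.443 -0.236  0.029]
57.5 [ 0.516 -0.257  0.029]
shift [-5.8   0.63  2.4 ] turn [ 0.   -0.   -0.28]
```

Two are seated at y = 23.6 and 69.2. Now the third.

Emit:
{"fn": "step_arm", "kwargs": {"moves": [[-0.73,0.08,0,0,0,0,0.35],[-0.73,0.08,0,0,0,0,0.35],[-0.73,0.08,0,0,0,0,0.35],[-0.73,0.08,0,0,0,0,0.35],[-0.73,0.08,0.3,0,0,0,0.35]]}}

```text
time: 23.88
position: [0.52, -0.1494, 0.1943]
orientation: [-3.141, -0.001, 1.441]
ft_force: [0.8, 0.2, -0.5]
grip_width: 0.0557
grasp_force: 0.0
```

Emit:
{"fn": "step_arm", "kwargs": {"moves": [[-0.73,0.08,0.5,0,0,0,0.35],[-0.73,0.08,0.5,0,0,0,0.35],[-0.7,0.07,0.5,0,0,0,0.35],[0,0,0.3,0,0,-0.14,0.35],[0,0,0.3,0,0,-0.14,0.35]]}}

```text
time: 24.5
position: [0.5158, -0.2564, 0.0873]
orientation: [-3.138, -0.004, 1.663]
ft_force: [0.6, 0.1, -0.1]
grip_width: 0.0554
grasp_force: 0.0
```

Emit:
{"fn": "step_arm", "kwargs": {"moves": [[0,0,0,0,0,0,0.35],[0,0,0,0,0,0,0.35],[0,0,0,0,0,0,0.35]]}}

```text
time: 24.88
position: [0.5179, -0.2574, 0.0911]
orientation: [3.141, 0.001, 1.659]
ft_force: [0.3, -0.0, -0.2]
grip_width: 0.0554
grasp_force: 0.0
```

```bash
python3 - <<'E'
from h import *
T,a=shot("wrist","w13");print(T[:3,3].round(4))
for s in strips("wrist",a,T): print(s)
go([.5173,-.2565,.0175],[np.pi,0,1.66])
E
```

```text
[ 0.5179 -0.2574  0.0911]
(array([ 0.51712207, -0.25373668]), np.float32(1.6760942), array([24.77940369, 51.36666489]), array([ 0.51750705, -0.25619064]))
(array([ 0.4462265, -0.2341118]), np.float32(1.1669334), array([27.59839058, 51.87734604]), array([ 0.44536701, -0.23597089]))
shift [ 0.02 -0.01  1.47] turn [ 0.  0. -0.]
```

Emit:
{"fn": "step_arm", "kwargs": {"moves": [[0.02,0,0.6,0,0,0,0.35],[0,0,0.5,0,0,0,0.35],[0,0,0.36,0,0,0,0.35],[0,0,0,0,0,0,0.35],[0,0,0,0,0,0,0.35]]}}

```text
time: 25.55
position: [0.5181, -0.2569, 0.0184]
orientation: [3.14, 0.001, 1.66]
ft_force: [-0.6, 0.1, 0.3]
grip_width: 0.056
grasp_force: 0.0
```

Emit:
{"fn": "step_arm", "kwargs": {"moves": [[0,0,0,0,0,0,0.8],[0,0,0,0,0,0,0.8],[0,0,0,0,0,0,0.8],[0,0,0,0,0,0,0.8]]}}

```text
time: 26.05
position: [0.5184, -0.2571, 0.0188]
orientation: [3.14, 0.001, 1.66]
ft_force: [-0.5, -0.7, 5.8]
grip_width: 0.0233
grasp_force: 60.7
```

Emit:
{"fn": "step_arm", "kwargs": {"moves": [[0,0,-0.5,0,0,0,0.8],[0,0,-0.8,0,0,0,0.8],[0,0,0,0,0,0.14,0.8],[0,0,0,0,0,0.14,0.8],[0,0,0,0,0,0,0.8]]}}

```text
time: 26.68
position: [0.517, -0.2563, 0.0824]
orientation: [-3.141, -0.0, 1.441]
ft_force: [-0.0, 0.5, -1.6]
grip_width: 0.0232
grasp_force: 60.0
```

```bash
python3 - <<'E'
from h import *
T,a=shot("wrist","w14");held(a,T,.011)
go(D(0,-37,80),[np.pi,0,1.44])
E
```

```text
held disp [  30.8 -291.3   93.4] tool [  1.40884479   0.34364229 -10.99980849] area 1228.0
shift [ 5.11 -0.6   0.05] turn [-0. -0.  0.]
```

Emit:
{"fn": "step_arm", "kwargs": {"moves": [[0.73,-0.088,0,0,0,0,0.8],[0.73,-0.088,0,0,0,0,0.8],[0.73,-0.088,0,0,0,0,0.8],[0.73,-0.088,0,0,0,0,0.8],[0.73,-0.088,0,0,0,0,0.8]]}}

```text
time: 27.35
position: [0.5191, -0.0714, 0.0823]
orientation: [-3.141, -0.0, 1.441]
ft_force: [-0.3, 0.0, 0.4]
grip_width: 0.0232
grasp_force: 60.0
```

Emit:
{"fn": "step_arm", "kwargs": {"moves": [[0.73,-0.088,0,0,0,0,0.8],[0.73,-0.088,0,0,0,0,0.8],[0,0,0.4,0,0,0,0.8],[0,0,0.5,0,0,0,0.8],[0,0,0,0,0,0,0.8]]}}

```text
time: 27.98
position: [0.5193, 0.0011, 0.0365]
orientation: [-3.139, 0.0, 1.441]
ft_force: [-0.6, -0.1, -0.8]
grip_width: 0.0229
grasp_force: 60.0
```

Emit:
{"fn": "step_arm", "kwargs": {"moves": [[0,0,0,0,0,0,0.8],[0,0,0,0,0,0,0.8]]}}

```text
time: 28.22
position: [0.5204, 0.0007, 0.0382]
orientation: [3.141, 0.0, 1.44]
ft_force: [-0.2, 0.3, 0.3]
grip_width: 0.0236
grasp_force: 60.0
```

```bash
python3 - <<'E'
from h import *
T,a=shot("wrist","w15");print(inD(T[:3,3]));held(a,T,.010)
E
```

```text
[[  0.25945592 -37.49538483  38.17103454]]
held disp [  0.7 -36.9  48.2] tool [ 0.63011109  0.46550371 -9.99972272] area 1229.0
```

Emit:
{"fn": "step_arm", "kwargs": {"moves": [[0,-0.01,0.02,0,0,0,0.8],[0.25,0,0,0,0,0,0.8],[0.25,0,0,0,0,0,0.8],[0.25,0,0,0,0,0,0.8],[0.25,0,0,0,0,0,0.8]]}}

```text
time: 28.9
position: [0.5262, 0.0503, 0.0367]
orientation: [3.141, 0.003, 1.44]
ft_force: [-2.5, -5.8, 1.4]
grip_width: 0.0232
grasp_force: 60.2
```

Emit:
{"fn": "step_arm", "kwargs": {"moves": [[0.28,0,0,0,0,0,0.8],[0,0,0,0,0,0,0.8],[0,0,0,0,0,0,0.8]]}}

```text
time: 29.28
position: [0.5281, 0.0646, 0.0366]
orientation: [3.142, 0.0, 1.44]
ft_force: [-1.0, -3.2, 0.2]
grip_width: 0.0234
grasp_force: 60.2
```

```bash
python3 - <<'E'
from h import *
T,a=shot("wrist","w16");print(inD(T[:3,3]));held(a,T,.010)
for g in greens("wrist",a,T,.037): print(g[1],inD(g[2]).round(1))
E
```

```text
[[-0.54087826 26.91481637 36.62659995]]
held disp [-0.1 27.5 46.6] tool [ 0.57989418  0.41617374 -9.99997722] area 1224.0
1224.0 [[-0.1 21.6 37. ]]
1544.5 [[ 0.  73.7 37. ]]
```

Emit:
{"fn": "step_arm", "kwargs": {"moves": [[0,0.005,0.1,0,0,0,0.8],[0,0,0.1,0,0,0,0.8],[0,0,0,0,0,0,0.8]]}}

```text
time: 29.7
position: [0.5285, 0.0641, 0.0268]
orientation: [3.141, 0.0, 1.439]
ft_force: [-1.8, -3.8, 5.8]
grip_width: 0.0228
grasp_force: 60.7
```

Emit:
{"fn": "step_arm", "kwargs": {"moves": [[0,0,0,0,0,0,0.45],[0,0,0,0,0,0,0.45],[0,0,-0.5,0,0,0,0.45],[0,0,-0.8,0,0,0,0.45],[0,0,-0.8,0,0,0,0.45]]}}

```text
time: 30.32
position: [0.5278, 0.0648, 0.132]
orientation: [-3.14, -0.001, 1.44]
ft_force: [-0.6, -0.9, -0.3]
grip_width: 0.0473
grasp_force: 0.0
```

Emit:
{"fn": "step_arm", "kwargs": {"moves": [[-0.3,0,-0.8,0,0,0,0.35],[-0.3,0,-0.8,0,0,0,0.35],[0,0,0,0,0,0,0.35]]}}

```text
time: 30.7
position: [0.5272, 0.0342, 0.2152]
orientation: [3.134, -0.001, 1.439]
ft_force: [-0.1, 0.3, 0.2]
grip_width: 0.0556
grasp_force: 0.0
```

```bash
python3 - <<'E'
from h import *
T,a=shot("wrist","w17");print(inD(T[:3,3]))
for g in greens("wrist",a,T,.037): print(g[1],inD(g[2]).round(1))
T,b=shot("top","t17")
for g in greens("top",b,None,.029): print(g[1],g[2].round(3))
go([.4446,-.2361,.09],[np.pi,0,1.144])
E
```

```text
[[  2.5551297   -3.40498636 215.2402666 ]]
307.0 [[-0.  23.8 37. ]]
310.0 [[ 0. 69. 37.]]
1652.0 [0.195 0.597 0.029]
64.0 [ 0.443 -0.237  0.029]
shift [-5.58 -0.87  2.42] turn [ 0.   -0.    0.38]
```

Emit:
{"fn": "step_arm", "kwargs": {"moves": [[-0.7,-0.109,0,0,0,0,0.35],[-0.7,-0.109,0,0,0,0,0.35],[-0.7,-0.109,0,0,0,0,0.35],[-0.7,-0.109,0,0,0,0,0.35],[-0.7,-0.109,0.3,0,0,0,0.35]]}}

```text
time: 31.42
position: [0.474, -0.1357, 0.1953]
orientation: [-3.141, -0.001, 1.441]
ft_force: [-0.1, -0.4, -0.3]
grip_width: 0.0555
grasp_force: 0.0
```

Emit:
{"fn": "step_arm", "kwargs": {"moves": [[-0.7,-0.109,0.5,0,0,0,0.35],[-0.7,-0.109,0.5,0,0,0,0.35],[-0.68,-0.109,0.5,0,0,0,0.35],[0,0,0.3,0,0,0.19,0.35],[0,0,0.3,0,0,0.19,0.35]]}}

```text
time: 32.05
position: [0.443, -0.2351, 0.0886]
orientation: [-3.137, -0.002, 1.136]
ft_force: [0.2, 0.6, 0.3]
grip_width: 0.0556
grasp_force: 0.0
```

Emit:
{"fn": "step_arm", "kwargs": {"moves": [[0,0,0,0,0,0,0.35],[0,0,0,0,0,0,0.35],[0,0,0,0,0,0,0.35]]}}

```text
time: 32.42
position: [0.4452, -0.2363, 0.092]
orientation: [3.141, 0.0, 1.143]
ft_force: [0.1, -0.3, -0.5]
grip_width: 0.0557
grasp_force: 0.0
```

```bash
python3 - <<'E'
from h import *
T,a=shot("wrist","w18");print(T[:3,3].round(4))
for s in strips("wrist",a,T): print(s)
go([.4446,-.2361,.0175],[np.pi,0,1.144])
E
```

```text
[ 0.4452 -0.2363  0.092 ]
(array([ 0.44523059, -0.23363245]), np.float32(1.1638025), array([24.99100113, 51.88914871]), array([ 0.44440002, -0.23605623]))
shift [ 0.   -0.02  1.49] turn [ 0.  0. -0.]
```

Emit:
{"fn": "step_arm", "kwargs": {"moves": [[0,-0.02,0.6,0,0,0,0.35],[0,0,0.5,0,0,0,0.35],[0,0,0.39,0,0,0,0.35],[0,0,0,0,0,0,0.35],[0,0,0,0,0,0,0.35]]}}

```text
time: 33.1
position: [0.4446, -0.2363, 0.018]
orientation: [3.14, 0.0, 1.142]
ft_force: [0.5, 0.1, 1.1]
grip_width: 0.0554
grasp_force: 0.0
```

Emit:
{"fn": "step_arm", "kwargs": {"moves": [[0,0,0,0,0,0,0.8],[0,0,0,0,0,0,0.8],[0,0,0,0,0,0,0.8],[0,0,0,0,0,0,0.8]]}}

```text
time: 33.6
position: [0.4448, -0.2366, 0.0183]
orientation: [3.139, 0.0, 1.141]
ft_force: [-1.0, 0.7, 6.3]
grip_width: 0.023
grasp_force: 60.1
```

Emit:
{"fn": "step_arm", "kwargs": {"moves": [[0,0,-0.5,0,0,0,0.8],[0,0,-0.8,0,0,0,0.8],[0,0,0,0,0,-0.19,0.8],[0,0,0,0,0,-0.19,0.8],[0,0,0,0,0,0,0.8]]}}

```text
time: 34.22
position: [0.4436, -0.2358, 0.0821]
orientation: [-3.142, -0.0, 1.438]
ft_force: [-0.1, 0.4, 0.1]
grip_width: 0.0234
grasp_force: 59.3
```

```bash
python3 - <<'E'
from h import *
T,a=shot("wrist","w19");held(a,T,.011)
go(D(0,-37,82),[np.pi,0,1.44])
E
```

```text
held disp [ -44.6 -281.7   93.1] tool [  0.29696982   0.46630469 -11.00001005] area 1244.5
shift [ 4.9   0.89 -0.  ] turn [-0. -0. -0.]
```

Emit:
{"fn": "step_arm", "kwargs": {"moves": [[0.7,0.125,0,0,0,0,0.8],[0.7,0.125,0,0,0,0,0.8],[0.7,0.125,0,0,0,0,0.8],[0.7,0.125,0,0,0,0,0.8],[0.7,0.125,0,0,0,0,0.8]]}}

```text
time: 34.9
position: [0.4977, -0.0654, 0.0818]
orientation: [-3.141, -0.0, 1.437]
ft_force: [0.2, 0.2, -0.6]
grip_width: 0.0235
grasp_force: 59.3
```

Emit:
{"fn": "step_arm", "kwargs": {"moves": [[0.7,0.125,0,0,0,0,0.8],[0.7,0.125,0,0,0,0,0.8],[0,0,0.4,0,0,0,0.8],[0,0,0.5,0,0,0,0.8],[0,0,0,0,0,0,0.8]]}}

```text
time: 35.52
position: [0.5178, 0.0016, 0.0357]
orientation: [-3.138, 0.0, 1.438]
ft_force: [0.1, -0.4, 0.2]
grip_width: 0.0228
grasp_force: 60.5
```

Emit:
{"fn": "step_arm", "kwargs": {"moves": [[0,0,0.015,0,0,0,0.8],[0,0,0,0,0,0,0.8]]}}

```text
time: 35.78
position: [0.5196, 0.0011, 0.037]
orientation: [3.141, 0.0, 1.439]
ft_force: [-0.1, -0.0, 0.5]
grip_width: 0.0229
grasp_force: 60.5
```

```bash
python3 - <<'E'
from h import *
T,a=shot("wrist","w20");print(inD(T[:3,3]));held(a,T,.010)
E
```

```text
[[ -0.64857096 -37.20937732  36.97605148]]
held disp [ -0.2 -37.9  47. ] tool [-0.70164781  0.50102526 -9.9995209 ] area 1234.5
```

Emit:
{"fn": "step_arm", "kwargs": {"moves": [[0.25,0,0,0,0,0,0.8],[0.25,0,0,0,0,0,0.8],[0.25,0,0,0,0,0,0.8],[0.25,0,0,0,0,0,0.8],[0.25,0,0,0,0,0,0.8]]}}

```text
time: 36.45
position: [0.5276, 0.0618, 0.0369]
orientation: [3.14, 0.006, 1.439]
ft_force: [-1.2, -8.4, 2.9]
grip_width: 0.0236
grasp_force: 60.9
```

Emit:
{"fn": "step_arm", "kwargs": {"moves": [[0.05,0,0,0,0,0,0.8],[0,0,0,0,0,0,0.8],[0,0,0,0,0,0,0.8]]}}

```text
time: 36.83
position: [0.528, 0.0649, 0.0369]
orientation: [3.14, 0.004, 1.44]
ft_force: [-1.0, -5.3, 1.9]
grip_width: 0.0233
grasp_force: 60.8
```

```bash
python3 - <<'E'
from h import *
T,a=shot("wrist","w21");print(inD(T[:3,3]));held(a,T,.010)
for g in greens("wrist",a,T,.037): print(g[1],inD(g[2]).round(1))
E
```

```text
[[-0.61198858 27.13013505 36.86994518]]
held disp [-0.1 26.4 46.9] tool [-0.77376033  0.47539203 -9.99661274] area 1229.5
1229.5 [[-0.1 20.2 37. ]]
1577.0 [[ 0.4 73.1 37. ]]
```

Emit:
{"fn": "step_arm", "kwargs": {"moves": [[0,0.005,0.1,0,0,0,0.8],[0,0,0.1,0,0,0,0.8],[0,0,0,0,0,0,0.8]]}}

```text
time: 37.25
position: [0.5281, 0.0649, 0.0264]
orientation: [3.141, 0.003, 1.439]
ft_force: [0.1, -4.1, 0.1]
grip_width: 0.0232
grasp_force: 60.6
```

Emit:
{"fn": "step_arm", "kwargs": {"moves": [[0,0,0,0,0,0,0.45],[0,0,0,0,0,0,0.45],[0,0,-0.5,0,0,0,0.45],[0,0,-0.8,0,0,0,0.45],[0,0,-0.8,0,0,0,0.45]]}}

```text
time: 37.88
position: [0.5275, 0.0663, 0.1322]
orientation: [-3.141, -0.001, 1.44]
ft_force: [0.2, -0.4, -0.5]
grip_width: 0.0471
grasp_force: 0.0
```

Emit:
{"fn": "step_arm", "kwargs": {"moves": [[-0.3,0,-0.8,0,0,0,0.35],[-0.3,0,-0.8,0,0,0,0.35],[0,0,0,0,0,0,1]]}}

```text
time: 38.25
position: [0.5269, 0.0357, 0.2155]
orientation: [3.133, -0.001, 1.439]
ft_force: [0.7, 0.7, -0.2]
grip_width: 0.0386
grasp_force: 0.0
```

```bash
python3 - <<'E'
from h import *
T,a=shot("wrist","w22");print(inD(T[:3,3]))
for g in greens("wrist",a,T,.037): print(g[1],inD(g[2]).round(1))
T,b=shot("top","t22")
for g in greens("top",b,None,.029): print(g[1],g[2].round(3))
go(D(0,186,110),[np.pi,0,1.44])
cv2.imwrite("pics/w22b.png",cv2.resize(a[:300,120:460],(680,600)))
E
```

```text
[[  2.06557275  -1.93196992 215.46559823]]
299.5 [[ 0.  23.3 37. ]]
308.5 [[-0.3 69.4 37. ]]
1759.0 [0.195 0.597 0.029]
shift [3.75 0.01 2.03] turn [ 0. -0. -0.]
```

View pics/w22b.png

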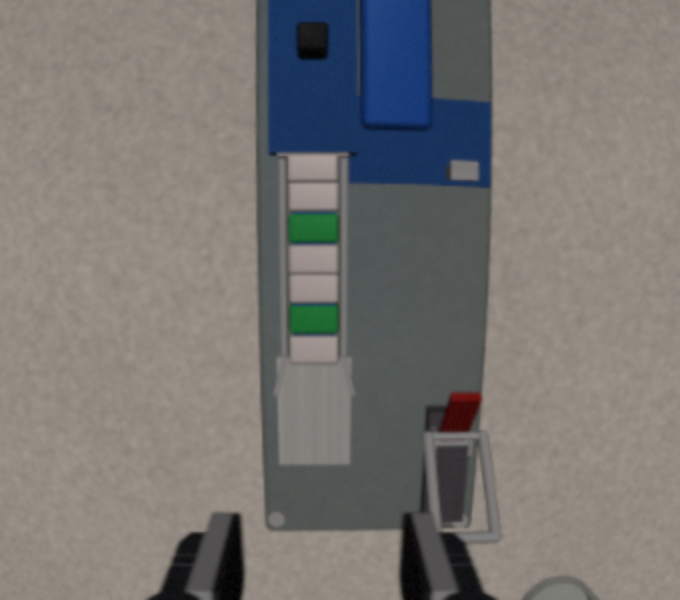

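All four strips are seated, with greens at y = 23 and 69 visible and the rest in the tunnel, and the mat is empty. The knob is at crop 312,40. Next I'll shut the rail.

Emit:
{"fn": "step_arm", "kwargs": {"moves": [[0.76,-0.02,0.3,0,0,0,1],[0.76,0,0.4,0,0,0,1],[0.76,0,0.4,0,0,0,1],[0.76,0,0.4,0,0,0,1],[0.76,0,0.4,0,0,0,1]]}}

```text
time: 38.98
position: [0.5459, 0.2259, 0.1134]
orientation: [-3.138, 0.001, 1.441]
ft_force: [-0.3, -0.2, 0.1]
grip_width: 0.0001
grasp_force: 0.0
```

Emit:
{"fn": "step_arm", "kwargs": {"moves": [[0,0,0.7,0,0,0,1],[0,0,0.6,0,0,0,1],[0,0,0,0,0,0,1],[0,0,0,0,0,0,1]]}}

```text
time: 39.48
position: [0.5461, 0.2245, 0.0496]
orientation: [-3.138, 0.001, 1.44]
ft_force: [0.2, 0.7, -0.1]
grip_width: -0.0001
grasp_force: 0.0
```

```bash
python3 - <<'E'
from h import *
print(inD(toolT()[:3,3]))
E
```

```text
[[ -3.54409208 187.78370705  49.62699055]]
```

Emit:
{"fn": "step_arm", "kwargs": {"moves": [[0,0.06,-0.07,0,0,0,1],[-0.25,0,0,0,0,0,1],[-0.25,0,0,0,0,0,1],[-0.25,0,0,0,0,0,1],[-0.25,0,0,0,0,0,1]]}}

```text
time: 40.1
position: [0.5448, 0.1737, 0.0553]
orientation: [3.14, -0.001, 1.439]
ft_force: [2.2, 2.3, 1.3]
grip_width: -0.0
grasp_force: 1.3
```

Emit:
{"fn": "step_arm", "kwargs": {"moves": [[-0.25,0,0,0,0,0,1],[-0.25,0,0,0,0,0,1],[-0.25,0,0,0,0,0,1],[-0.25,0,0,0,0,0,1],[-0.25,0,0,0,0,0,1]]}}

```text
time: 40.72
position: [0.5359, 0.1118, 0.0548]
orientation: [-3.141, -0.0, 1.44]
ft_force: [1.9, 2.8, 1.8]
grip_width: -0.0001
grasp_force: 1.3
```

Emit:
{"fn": "step_arm", "kwargs": {"moves": [[-0.1,0,0,0,0,0,1],[0,0,0,0,0,0,1]]}}

```text
time: 40.98
position: [0.5342, 0.1066, 0.0543]
orientation: [-3.139, 0.002, 1.439]
ft_force: [0.2, -0.9, 0.1]
grip_width: 0.0001
grasp_force: 0.0
```

```bash
python3 - <<'E'
from h import *
print(inD(toolT()[:3,3]),observe()["ft_force"])
E
```

```text
[[ 0.07081547 69.34755338 54.2888647 ]] [ 0.22287278 -0.86310151  0.12173205]
```

Emit:
{"fn": "step_arm", "kwargs": {"moves": [[-0.05,0,0,0,0,0,1],[-0.03,0,0,0,0,0,1],[0,0,0,0,0,0,1]]}}

```text
time: 41.35
position: [0.5341, 0.1063, 0.0543]
orientation: [-3.139, -0.006, 1.442]
ft_force: [0.1, 8.0, -0.1]
grip_width: -0.0
grasp_force: 3.9
```

Emit:
{"fn": "step_arm", "kwargs": {"moves": [[-0.04,0,0,0,0,0,1],[0,0,0,0,0,0,1]]}}

```text
time: 41.6
position: [0.534, 0.1062, 0.0544]
orientation: [-3.139, -0.01, 1.443]
ft_force: [-0.1, 13.1, -1.5]
grip_width: 0.0002
grasp_force: 6.4
```

```bash
python3 - <<'E'
from h import *
print(inD(toolT()[:3,3]),observe()["ft_force"])
E
```

```text
[[-4.89921391e-02  6.89462680e+01  5.44240283e+01]] [-0.05545582 13.12005911 -1.52574928]
```

Emit:
{"fn": "step_arm", "kwargs": {"moves": [[0.1,0,0,0,0,0,1],[0,0,-0.6,0,0,0,1],[0,0,-0.7,0,0,0,1],[0,0,-0.7,0,0,0,1],[-0.7,0.3,0,0,0,0,1]]}}

```text
time: 42.22
position: [0.5474, 0.0707, 0.1581]
orientation: [3.136, 0.0, 1.444]
ft_force: [0.7, -0.2, -0.5]
grip_width: 0.0
grasp_force: 0.0
```

Emit:
{"fn": "step_arm", "kwargs": {"moves": [[-0.75,0.3,0,0,0,0,1],[-0.75,0.3,0,0,0,0,1],[-0.75,0.3,0,0,0,0,1],[-0.75,0.3,0,0,0,0,1],[0,0,0,0,0,0,1]]}}

```text
time: 42.85
position: [0.5857, -0.0895, 0.1544]
orientation: [-3.141, 0.002, 1.436]
ft_force: [-0.3, 0.3, -0.1]
grip_width: 0.0
grasp_force: 0.0
```

```bash
python3 - <<'E'
from h import *
T,a=shot("wrist","w23");print(inD(T[:3,3]));go(D(75,-115,74),[np.pi,0,1.44])
cv2.imwrite("pics/w23b.png",cv2.resize(a[:320,100:460],(675,600)))
E
```

```text
[[  76.7055454  -118.34987433  154.3974891 ]]
shift [ 0.04 -0.01  1.61] turn [-0.  0. -0.]
```

View pics/w23b.png

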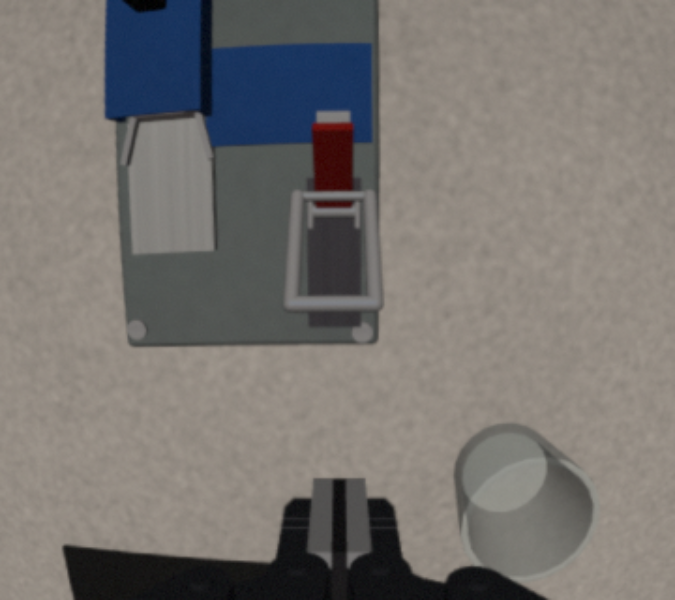

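The rail is shut: the cover's edge is at the apron's end (crop 160,117). The bail bar is at 334,302, in line with the closed fingers.

Emit:
{"fn": "step_arm", "kwargs": {"moves": [[0,-0.02,0.6,0,0,0,1],[0,0,0.6,0,0,0,1],[0,0,0.4,0,0,0,1],[0,0,0,0,0,0,1]]}}

```text
time: 43.4
position: [0.5818, -0.0849, 0.0727]
orientation: [-3.136, -0.0, 1.441]
ft_force: [-0.7, -0.1, 0.4]
grip_width: -0.0002
grasp_force: 0.0
```

Emit:
{"fn": "step_arm", "kwargs": {"moves": [[0.25,0,0,0,0,0,1],[0.25,0,0,0,0,0,1],[0.2,0,0,0,0,0,1],[0.2,0,0,0,0,0,1],[0.2,0,0,0,0,0,1]]}}

```text
time: 44.02
position: [0.5919, -0.0312, 0.075]
orientation: [3.141, -0.0, 1.44]
ft_force: [0.0, -0.9, -0.6]
grip_width: 0.0003
grasp_force: 0.0
```

Emit:
{"fn": "step_arm", "kwargs": {"moves": [[0.2,0,0,0,0,0,1],[0.2,0,0,0,0,0,1],[0.1,0,0,0,0,0,1],[0,0,0,0,0,0,1]]}}

```text
time: 44.52
position: [0.595, -0.0069, 0.0747]
orientation: [-3.141, 0.0, 1.44]
ft_force: [-0.5, 0.2, 1.1]
grip_width: -0.0003
grasp_force: 0.0
```

```bash
python3 - <<'E'
from h import *
T,a=shot("wrist","w24");print(inD(T[:3,3]))
cv2.imwrite("pics/w24b.png",cv2.resize(a[:320,100:460],(675,600)))
E
```

```text
[[ 75.13873841 -35.24280438  74.736907  ]]
```

View pics/w24b.png

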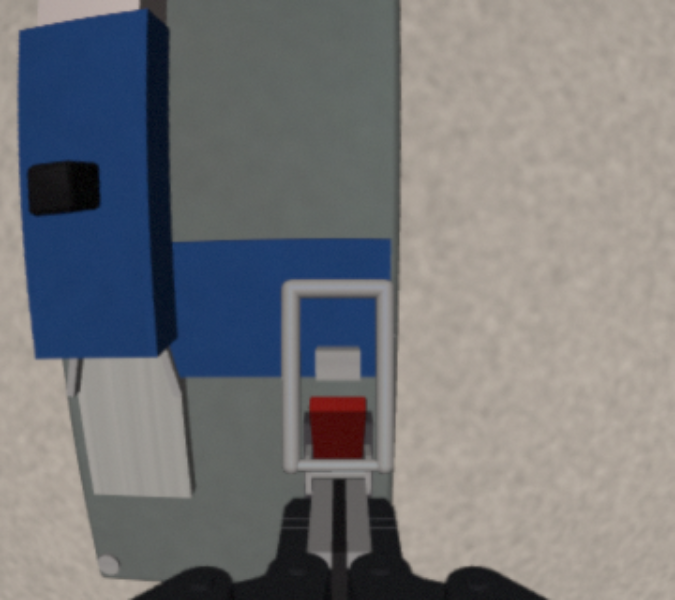

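The bail has dropped round the keeper post. Its bar lies on the wing at 337,288 and the post is at 338,362. The lever is at 338,425, leaning to +y. Next I'll swing it over from the +y side.

Emit:
{"fn": "step_arm", "kwargs": {"moves": [[-0.1,0,-0.5,0,0,0,1],[0.6,0,0,0,0,0,1],[0.56,0,0,0,0,0,1],[0,0,0.5,0,0,0,1],[0,0,0.42,0,0,0,1]]}}

```text
time: 45.2
position: [0.6021, 0.0454, 0.0535]
orientation: [3.141, 0.0, 1.44]
ft_force: [-0.3, 0.4, 0.1]
grip_width: 0.0002
grasp_force: 0.0
```

Emit:
{"fn": "step_arm", "kwargs": {"moves": [[0,0,0,0,0,0,1],[0,0,0,0,0,0,1]]}}

```text
time: 45.45
position: [0.6024, 0.045, 0.0545]
orientation: [3.141, -0.0, 1.439]
ft_force: [-0.4, 0.8, -0.2]
grip_width: 0.0002
grasp_force: 0.0
```

```bash
python3 - <<'E'
from h import *
print(inD(toolT()[:3,3]),observe()["ft_force"])
E
```

```text
[[75.75315589 17.19682226 54.47791317]] [-0.43396279  0.80774468 -0.15381955]
```

Emit:
{"fn": "step_arm", "kwargs": {"moves": [[0,0,0.06,0,0,0,1],[-0.2,0,0,0,0,0,1],[-0.2,0,0,0,0,0,1],[-0.2,0,0,0,0,0,1],[-0.2,0,0,0,0,0,1]]}}

```text
time: 46.08
position: [0.5986, 0.0064, 0.0528]
orientation: [3.137, -0.003, 1.441]
ft_force: [0.7, 1.7, 1.8]
grip_width: -0.0
grasp_force: 1.0
```

Emit:
{"fn": "step_arm", "kwargs": {"moves": [[-0.2,0,-0.02,0,0,0,1],[-0.2,0,-0.02,0,0,0,1],[-0.2,0,-0.02,0,0,0,1],[-0.15,0,-0.02,0,0,0,1],[0,0,0,0,0,0,1]]}}

```text
time: 46.7
position: [0.5914, -0.0327, 0.0547]
orientation: [-3.141, 0.001, 1.438]
ft_force: [-0.3, -0.1, 0.9]
grip_width: 0.0004
grasp_force: 0.0
```

```bash
python3 - <<'E'
from h import *
T,a=shot("wrist","w25");print(inD(T[:3,3]),observe()["ft_force"])
s=grab_frame("scene")[...,::-1]
cv2.imwrite("pics/w25b.png",np.hstack([cv2.resize(a[100:300,180:380],(400,400)),cv2.resize(s[160:260,230:330],(400,400),interpolation=cv2.INTER_CUBIC)]))
E
```

```text
[[ 74.92634011 -61.34695032  54.6511952 ]] [0.01458558 0.87400655 0.94782602]
```

View pics/w25b.png

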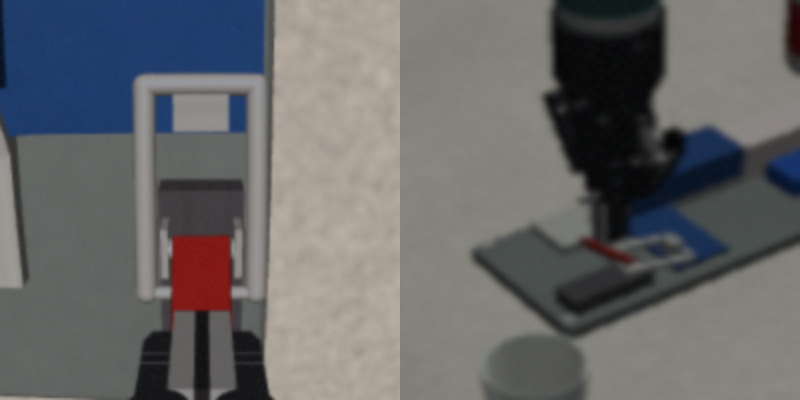

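The bail lies round the keeper (bar at 200,85 behind the post at 200,110). The lever is now past vertical, leaning to -y. Next I'll press it down from above.

Emit:
{"fn": "step_arm", "kwargs": {"moves": [[0,0,-0.5,0,0,0,1],[-0.4,0,0,0,0,0,1],[0,0,0.4,0,0,0,1],[0,0,0.3,0,0,0,1],[0,0,0.15,0,0,0,1]]}}

```text
time: 47.42
position: [0.588, -0.0515, 0.0357]
orientation: [-3.139, -0.0, 1.439]
ft_force: [-0.2, -1.1, 1.0]
grip_width: 0.0001
grasp_force: 0.6
```

Emit:
{"fn": "step_arm", "kwargs": {"moves": [[0,0,0.05,0,0,0,1],[0,0,0,0,0,0,1]]}}

```text
time: 47.68
position: [0.5888, -0.0509, 0.0345]
orientation: [-3.141, -0.001, 1.44]
ft_force: [-0.4, -0.1, -0.8]
grip_width: -0.0003
grasp_force: 0.0
```

```bash
python3 - <<'E'
from h import *
print(inD(toolT()[:3,3]),observe()["ft_force"])
E
```

```text
[[ 74.78671448 -79.69364438  34.54254925]] [-0.44278645 -0.12784243 -0.79182633]
```

Emit:
{"fn": "step_arm", "kwargs": {"moves": [[0,0,0.05,0,0,0,1],[0,0,0.03,0,0,0,1],[0,0,0,0,0,0,1]]}}

```text
time: 48.05
position: [0.5896, -0.051, 0.0336]
orientation: [3.141, -0.0, 1.44]
ft_force: [-6.1, 0.7, 15.6]
grip_width: -0.0001
grasp_force: 7.9
```

Emit:
{"fn": "step_arm", "kwargs": {"moves": [[0,0,0.03,0,0,0,1],[0,0,0,0,0,0,1]]}}

```text
time: 48.3
position: [0.5897, -0.0511, 0.0333]
orientation: [3.14, -0.0, 1.44]
ft_force: [-8.2, 0.3, 23.4]
grip_width: -0.0001
grasp_force: 11.6
```

```bash
python3 - <<'E'
from h import *
print(inD(toolT()[:3,3]),observe()["ft_force"])
E
```

```text
[[ 75.66880438 -79.73657019  33.34139626]] [-8.21691868  0.29324001 23.44621771]
```

Bottomed out at z = 33.5 under 23 N. I'll retreat and check.

Emit:
{"fn": "step_arm", "kwargs": {"moves": [[0,0,-0.4,0,0,0,1],[0,0,-0.8,0,0,0,1],[0,0,-0.8,0,0,0,1],[-0.5,-0.3,-0.5,0,0,0,1],[-0.5,-0.3,0,0,0,0,1]]}}

```text
time: 48.92
position: [0.555, -0.0976, 0.1575]
orientation: [3.135, 0.001, 1.441]
ft_force: [-0.7, -0.1, -0.6]
grip_width: -0.0001
grasp_force: 0.0
```

Emit:
{"fn": "step_arm", "kwargs": {"moves": [[-0.3,0,0,0,0,0,1],[0,0,0,0,0,0,1],[0,0,0,0,0,0,1]]}}

```text
time: 49.3
position: [0.5512, -0.1114, 0.1538]
orientation: [-3.141, -0.001, 1.44]
ft_force: [-0.2, 0.1, 0.2]
grip_width: 0.0
grasp_force: 0.0
```

```bash
python3 - <<'E'
from h import *
T,a=shot("wrist","w26");print(inD(T[:3,3]))
cv2.imwrite("pics/w26b.png",cv2.resize(a[:330,200:480],(680,800))[:600] if 0 else cv2.resize(a[60:310,200:500],(720,600)))
P=[D(75,0,26),D(75,-7,35),D(75,-90,34),D(0,52,68.5)]
print(((proj("wrist",np.array(P),T)-[200,60])*2.4).round())
E
```

```text
[[  45.36611647 -144.56407774  153.75225634]]
[[ 279.  -72.]
 [ 282.  -58.]
 [ 280.  184.]
 [  40. -252.]]
```

View pics/w26b.png

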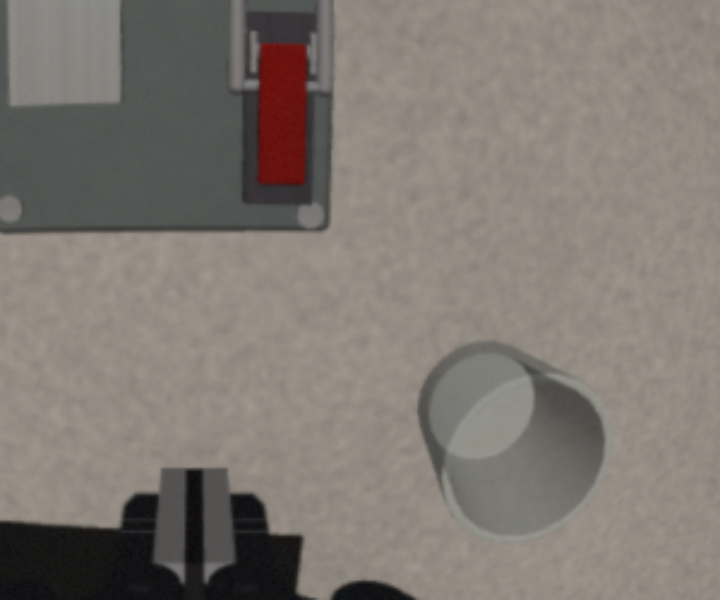

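The lever is flat: its tip at 283,184 is within a few pixels of the predicted pressed spot at 280,184. The scoop hasn't moved. One last look at the keeper end.

```bash
python3 - <<'E'
import cv2
a=cv2.imread("pics/w26.png");cv2.imwrite("pics/w26c.png",cv2.resize(a[0:120,190:350],(800,600),interpolation=cv2.INTER_CUBIC))
E
```

```text
(no output)
```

View pics/w26c.png

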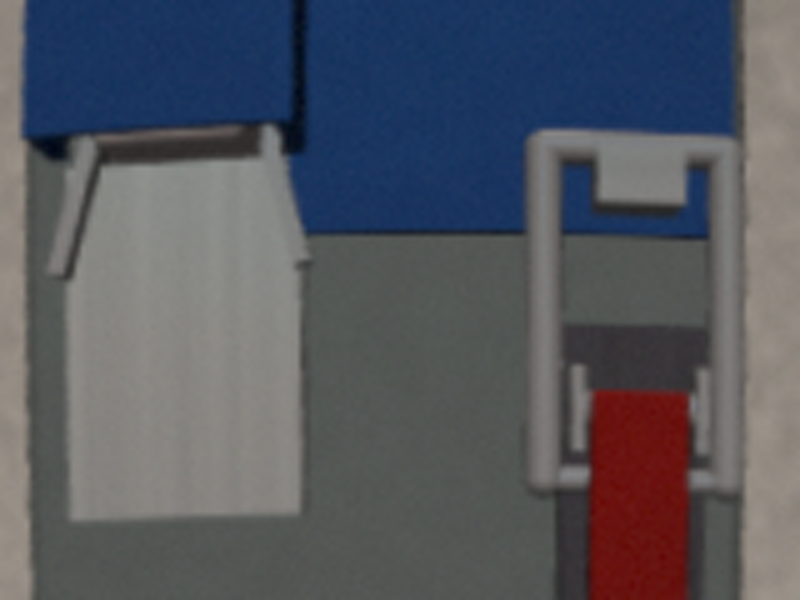

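The bail bar (632,140) sits directly behind the keeper post (640,175). The rail is shut and the lever is flat.

```bash
python3 -c "
from plant import *
print(finish_job())"
```

```text
the job is handed in; nothing more can be done
None
```

The job is handed in: all four strips are in the channel behind the step, the rail is shut, the bail is behind the keeper post and the lever is pressed flat, with the bottle, scoop and tin never touched; the hand-in gave no verdict.

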